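# Prove an oak bracket in the sloped check nest and tray it

## Task

Check the loose oak bracket in the sloped nest: lay it flat on the slope with its tongue towards the toggle clamp, pushed fully home against all three stop pins, swing the clamp's handle over centre so that its foot presses on the tongue, and let go so that it holds by itself for a second. Then swing the handle fully back, and lay the bracket flat in the empty compartment of the tray with its tongue in the narrow end. Leave the finished bracket and the other things on the bench where they are.

Things in the scene. Friction and masses are not known exactly. Their poses are not given: they have to be found in the camera images.
- bracket: loose oak bracket on the bench, T-shaped, 18 mm thick, 90 g: body 110 x 46 mm, on one end a narrower tongue 50 x 26 mm. Origin: centre of the underside of the body. x along it towards the tongue (body x -55 to +55 mm, tongue +55 to +105 mm), y across, z up out of the face with a dark round bore. Centre of mass at x = +16 mm
- bracket_tongue (a point): middle of the tongue of that bracket, on its underside, 80 mm from the bracket's origin along its x
- nest: the check nest with its toggle clamp, fixed to the bench: base board 130 x 330 mm carrying a plywood plate 120 x 330 mm that slopes 0.44 rad (25 degrees), rising away from the robot; upper edge 93 mm above the bench. Origin on the bench, 67 mm under point nest_home; the plate reaches from y = -100 to +230 mm
- nest_home (a point): on the plate, where the bracket's origin must be when home. Axes: x up the slope, away from the robot; y along the plate to the clamp (the bracket's x lies along this y); z square out of the plate. Three steel stop pins, 10 mm thick, 13 mm high, stand at (x, y) = (-28, -43), (-28, 43), (0, -60) mm: two touch the lower long side of the bracket's body, one its plain end
- clamp_toggle (a joint): the clamp's hidden toggle link: 0 handle laid back, open (it stays), 0.89 dead centre, 1.02 against its stop, locked. From about 0.65 the sprung foot is pressed on the bracket and the handle pushes back; past 0.89 it holds itself shut. The arm with the foot is linked to it: at 0 it stands upright, 130 mm off the plate; closed it lies along the plate, foot at nest_home y = 85 mm, on the tongue
- clamp_bar (a point): centre of the handle's rubber cross bar, 16 mm thick, 100 mm long, along nest_home's x; the 10 mm wide stem joins it at the centre, 44 mm are free either side. Its path in nest_home's (y, z), mm, from open to locked: (278, 57) at joint 0, (272, 86), (257, 115) at 0.30, (233, 140), (201, 158) at 0.52, (175, 164), (155, 164) at dead centre, (150, 164) at the stop
- clamp_pad: the clamp's sprung foot with its round rubber tip 20 mm across, at the end of the clamp's arm 75 mm from the arm's pivot, which lies at nest_home (0, 160, 45) mm between cheek plates 58 mm high. Its origin lies on that pivot
- tray: tray fixed to the bench: a board 184 x 160 x 6 mm with two T-shaped compartments side by side, bounded by rails 12 mm high above the board, open at mid-length for fingers. Origin on the bench under its centre; x away from the robot, towards the narrow ends. The compartment on its -y side (robot's right) is empty, the other holds a finished bracket
- tray_slot (a point): where the bracket's origin must be in the empty compartment, on the board, 6 mm above the bench; axes as the tray's, bracket's x along this x. The compartment is 168 x 54 mm with a narrow end 34 mm wide for the tongue at +x; no side rails between x = -29 and +33 mm from this point
- tray_slot_tongue (a point): where the middle of the bracket's tongue must be in the empty compartment, 80 mm along x from tray_slot
- done_bracket: the finished bracket, the same shape and axes, lying in the other compartment, its middle line 90 mm from that of the empty one; leave it
- glue: white bottle with an orange cap, 56 mm diameter, 120 mm high, beyond the nest; leave it
- screwdriver: screwdriver lying near the robot in front of the nest; leave it
- hammer: hammer lying beyond the nest; leave it
- tin: open aluminium tin, 70 mm diameter, 90 mm high, on the far side; leave it
- square: try square with a dark wooden stock 110 mm long and a steel blade, near the robot; leave it
- offcut: plain oak offcut 140 x 45 x 22 mm on the far right, with no tongue; leave it
Mind the look-alikes: they are no part of the job. What is shaped like the bracket but blue is not meant.

How it is judged:
By the outcome, as a careful person would: the job done as asked, in the order asked, and still so for the second after the job is handed in, with the robot touching nothing.
It also fails if it takes over 72 s, if anything falls off the work surface, if the arm or the gripper's body presses on something with over 40 N, if the wrist force passes 120 N, or if a joint passes its speed limit or range.

## Robot

A 6-joint arm with a two-finger parallel gripper is mounted at the origin on the work surface. World frame = base frame: x ahead of the robot, y to its left, z up, the work surface at z = 0. Lengths are in m, angles in degrees, forces in N, time in s.
With the tool pointing down it reaches from about 0.3 to 0.75 m from the base axis. Payload 8.5 kg.
Tool frame: the origin (TCP) lies between the finger pads; the fingertips stand 25 mm ahead of it and the grasp point (between the pads) lies 6 mm ahead of it; x points along the fingers, y is the direction in which the jaws open and shut, and the axes are right-handed (so a half turn about x gives the same grasp; the last joint's range is limited). The gripper opens to 85 mm and grips with 20 to 120 N. Pads are 22 mm wide; open, the fingers measure 114 mm over their backs; the gripper's body (76 mm by 85 mm) begins 54 mm behind the grasp point. The pads swing forward as they close: fully open they stand 13 mm farther back than shut.
Start: joints at [64.612, 21.807, 74.336, -0, 83.858, -12.336], TCP at [0.124, 0.536, 0.256] pointing down, gripper open.
Joint ranges: [-178.18, 178.18], [-50.72, 133.34], [12.68, 142.11], [-81.47, 261.47], [9.98, 163.14], [-165.26, 165.26]. Speed limits (degrees/s): [136.94, 136.94, 180, 180, 180, 180].

## Interface

Orientations are given as a 3x3 rotation matrix whose columns are the frame's x, y, z axes.
In Python, from rig import sensors, get_image, workorder gives the robot as it stands.
- The arm moves only by the tool arm_command, never from a script. Its argument "plan" is a list that holds one entry, the list of rows, each a list of 6 numbers: the shift along the tool's x, y, z in units of 25 mm (1.0 is 25 mm), then the turn, a rotation vector about the tool's x, y, z in units of 6 degrees (1.0 is 6 degrees). In form: [[[dx, dy, dz, ax, ay, az], ...]]. A call has 1 to 10 rows; each row is the pose to reach, as a shift and turn from the pose commanded when the call began, along the tool's axes at that moment; what a row does not reach only later rows make up. A row lasts 1/10 s, in which the tool goes at most 50 mm and 8.59 degrees, less where a joint would pass 70% of its speed; a pose out of reach is approached as far as the arm can. A call with a gripper value outside its range is refused whole. "jaw" is the closure, from 0 (fully open) to 1 (shut), set as the call begins (left out, the last holds). The fingers move at their own pace and stop on an object; "newtons" is the grip in N (left out, the last holds). Time passes only in rows, so rows that repeat a pose let the fingers close. It gives the time, the measured TCP pose, the force and the opening at its end, in the units of the state.
- sensors.observe(): the state, without advancing time (a new reading comes with each control period).
- get_image(name): name is "side" or "top" or "wrist"; returns a dict with "img" (420x560x3 uint8, red, green, blue), "fx", "fy", "cx", "cy" (pixels), "dist" ([k1, k2, p1, p2, k3] as OpenCV has them; the pictures are not rectified), "T" (4x4, takes a point from camera to world coordinates). Camera axes: x right, y up, looking along -z (the intrinsics and any distortion apply to the point x, -y, -z); pixel columns grow to the right and rows downward; lengths in m; the calibration is good to about 2 mm. A picture is of the moment at which its call begins. There is no depth.
- workorder.close_job(): hands the job in, once; it reports no verdict.
The state is a dict: "time_s": time; "q": joint angles; "qvel": joint speeds; "joint_efforts": joint torques, N m; "position": TCP position; "tool_rot": TCP orientation; "ft_force": force on the tool from outside, world axes, zero at the start; "wrist_torque": the same for the moment, N m; "grip_width": finger opening in m.
Only numpy, scipy, OpenCV 4.12 (cv2) and the standard library are available. Lean on these libraries where they do the work, as an engineer would, in place of code of your own. Each camera call takes 0.05 s, during which the arm holds its last target. There are 200 camera calls.

## Working session

There is one attempt and no reset: what is moved stays moved. The work goes in short steps, Python scripts to look and compute and a tool call to move; the robot and the scene stay as the last step left them, time stands still between calls to the robot, and variables do not carry over. Pictures are saved under pics/ and viewed, about 8 in all and at most 12, crops included, and the job is handed in when it is done.

Besides the shell and the picture viewer there is one more tool, called after ">>>" by a JSON object that holds its "op" and its "data". arm_command: Moves the arm, as the interface text tells. Its arguments: {"type":"object","properties":{"plan":{"type":"array","items":{"type":"array","items":{"type":"array","items":{"type":"number"}}}},"jaw":{"type":"number"},"newtons":{"type":"number"}},"required":["plan"]}

```bash
mkdir -p pics; ls
cat > h.py <<'E'
import numpy as np,cv2
from rig import sensors,get_image,workorder
def snap(n,f=None):
    d=get_image(n)
    if f: cv2.imwrite('pics/'+f,d['img'][:,:,::-1])
    np.save('pics/_'+n+'.npy',d,allow_pickle=True)
    return d
def load(n): return np.load('pics/_'+n+'.npy',allow_pickle=True).item()
def ray(d,uv):
    K=np.array([[d['fx'],0,d['cx']],[0,d['fy'],d['cy']],[0,0,1.]])
    p=cv2.undistortPoints(np.array(uv,float).reshape(-1,1,2),K,np.array(d['dist'],float)).reshape(-1,2)
    T=np.array(d['T']); v=np.c_[p[:,0],-p[:,1],-np.ones(len(p))]@T[:3,:3].T
    return T[:3,3],v
def onplane(d,uv,z):
    o,v=ray(d,uv); return o+v*((z-o[2])/v[:,2])[:,None]
def tri(d1,u1,d2,u2):
    o1,v1=ray(d1,u1);o2,v2=ray(d2,u2);out=[]
    for a,b in zip(v1,v2):
        s=np.linalg.lstsq(np.c_[a,-b],o2-o1,rcond=None)[0]
        p,q=o1+a*s[0],o2+b*s[1]; out.append(np.r_[(p+q)/2,np.linalg.norm(p-q)])
    return np.array(out)
def proj(d,P):
    K=np.array([[d['fx'],0,d['cx']],[0,d['fy'],d['cy']],[0,0,1.]])
    T=np.array(d['T']); c=(np.atleast_2d(P)-T[:3,3])@T[:3,:3]; c=c*[1,-1,-1]
    return cv2.projectPoints(c.reshape(-1,1,3),np.zeros(3),np.zeros(3),K,np.array(d['dist'],float))[0].reshape(-1,2)
E
python3 - <<'E'
from h import *
np.set_printoptions(precision=3,suppress=True)
a=snap('top');b=snap('side')
for d,f in((a,'top0.png'),(b,'side0.png')):
    cv2.imwrite('pics/'+f,cv2.resize(d['img'][:,:,::-1],(800,600),interpolation=cv2.INTER_CUBIC)); print(d['T'],d['fx'],d['dist'])
print(sensors.observe())
E
```

```text
pics
[[-0.004  0.986 -0.169  0.271]
 [-1.    -0.004 -0.001  0.015]
 [-0.002  0.169  0.986  1.168]
 [ 0.     0.     0.     1.   ]] 446.5212949083275 [-0.117  0.     0.     0.     0.   ]
[[ 0.992  0.097 -0.081  0.342]
 [-0.125  0.661 -0.74  -0.956]
 [-0.019  0.744  0.668  0.959]
 [ 0.     0.     0.     1.   ]] 439.9076267693276 [-0.139  0.     0.     0.     0.   ]
{'time_s': 0.1, 'q': array([ 64.614,  21.838,  74.379,  -0.001,  83.857, -12.334]), 'qvel': array([-0.013,  0.062, -0.306,  0.067,  0.035,  0.027]), 'joint_efforts': array([  0.004, -44.922, -23.166,  -0.   ,   0.004,   0.   ]), 'position': array([0.124, 0.536, 0.256]), 'tool_rot': array([[-0.001,  0.226,  0.974],
       [-0.001,  0.974, -0.226],
       [-1.   , -0.001, -0.   ]]), 'ft_force': array([-0.515,  0.236,  0.606]), 'wrist_torque': array([ 0.039, -0.018, -0.049]), 'grip_width': 0.08586790214149313}
```

View pics/top0.png

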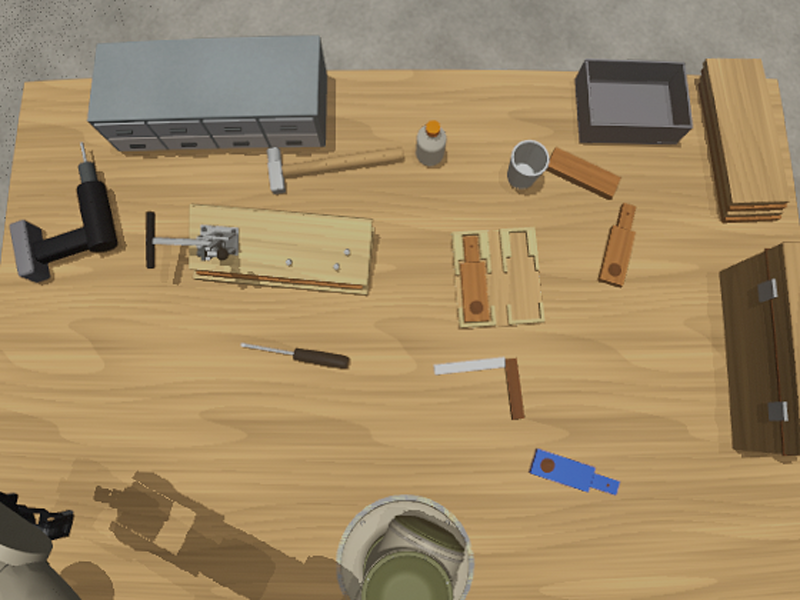

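View pics/side0.png

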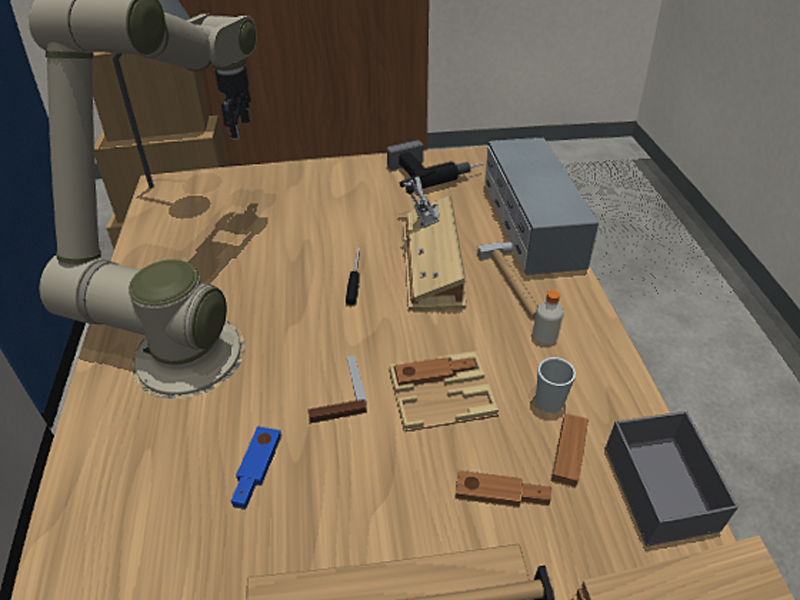

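Top view (800x600): candidates are a T-shaped oak piece at (617,250), a plain block at (585,172) (the offcut, no tongue), the finished bracket in the tray at (476,278), and a blue T at (575,470). The piece at (617,250) fits: it is loose, oak and has a tongue and bore. The nest is at (280,250) with pins at about (289,262), (336,267) and (347,252). The handle bar is at (150,240), and the empty slot is at (522,280).

Run:
```python
from h import *
np.set_printoptions(precision=4,suppress=True)
a=load('top');b=load('side')
def crop(d,x,y,w,h,s): # in 800-scale px
    x,y,w,h=[int(v*.7) for v in(x,y,w,h)]
    return cv2.resize(d['img'][y:y+h,x:x+w,::-1],None,fx=s,fy=s,interpolation=cv2.INTER_CUBIC)
for n,d,(x,y,w,h) in(('top',a,(590,195,60,100)),('side',b,(445,460,120,55))):
    x,y,w,h=[int(v*.7) for v in(x,y,w,h)]
    hsv=cv2.cvtColor(d['img'],cv2.COLOR_RGB2HSV); s=hsv[y:y+h,x:x+w]
    m=((s[:,:,0]<13)&(s[:,:,1]>130)).astype(np.uint8)*255
    c=max(cv2.findContours(m,0,2)[0],key=cv2.contourArea)
    r=cv2.minAreaRect(c); bp=cv2.boxPoints(r)+[x,y]
    M=cv2.moments(m,True)
    print(n,cv2.contourArea(c),bp.tolist()); P=onplane(d,bp,0.018); print(P)
    print('cm',onplane(d,[[M['m10']/M['m00']+x,M['m01']/M['m00']+y]],0.018))
A=crop(a,595,195,55,100,8)[:560,:300]; B=crop(a,140,195,250,110,2.7)
C=crop(b,395,170,80,150,4)
print(A.shape,B.shape,C.shape)
W=np.zeros((600,800,3),np.uint8)
W[:A.shape[0],:A.shape[1]]=A; W[:B.shape[0],310:310+B.shape[1]]=B[:,:490]
W[215:215+min(385,C.shape[0]),400:400+C.shape[1]]=C[:385]
cv2.imwrite('pics/mos.png',W)
```

```text
top 0.0 [[431.0, 192.0], [431.0, 192.0], [431.0, 192.0], [431.0, 192.0]]
[[ 0.5181 -0.3995  0.018 ]
 [ 0.5181 -0.3995  0.018 ]
 [ 0.5181 -0.3995  0.018 ]
 [ 0.5181 -0.3995  0.018 ]]
cm [[ 0.5774 -0.4148  0.018 ]]
side 71.0 [[323.0000009536743, 335.00000286102295], [331.8000011444092, 330.60000228881836], [336.60000228881836, 340.20000076293945], [327.8000011444092, 344.60000228881836]]
[[ 0.5139 -0.385   0.018 ]
 [ 0.5379 -0.3758  0.018 ]
 [ 0.5437 -0.4043  0.018 ]
 [ 0.52   -0.4131  0.018 ]]
cm [[ 0.5776 -0.4117  0.018 ]]
(560, 300, 3) (208, 473, 3) (420, 224, 3)
```

View pics/mos.png

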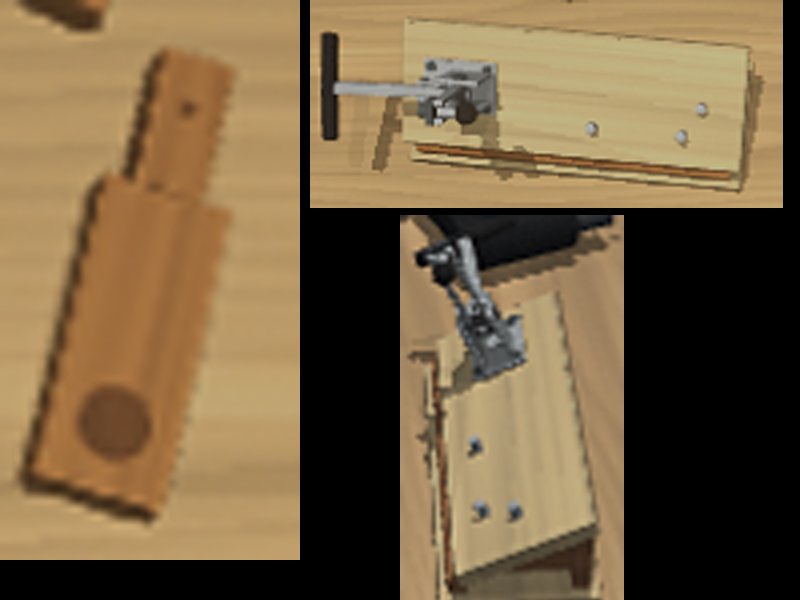

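The crop confirms the bracket: T-shaped oak, bore up at mosaic (115,422), tongue end at (200,58). The pins show in top at (592,128), (682,136), (701,109) and in side at (474,443), (481,509), (514,510).

```bash
cat >> h.py <<'E'
from scipy.spatial.transform import Rotation as Ro
def row(p,R,s=None,ref=None):
    s=s or sensors.observe(); p0,R0=ref or (s['position'],s['tool_rot'])
    return np.round(np.r_[R0.T@(np.array(p)-p0)/.025, np.degrees(Ro.from_matrix(R0.T@R).as_rotvec())/6],2).tolist()
def down(yaw): # tool down, tool y at yaw deg
    c,s=np.cos(np.radians(yaw)),np.sin(np.radians(yaw)); x=np.array([0,0,-1.]);y=np.array([c,s,0]); return np.c_[x,y,np.cross(x,y)]
E
python3 - <<'E'
from h import *
np.set_printoptions(precision=4,suppress=True)
a=load('top');b=load('side')
Bp=lambda p:(np.array(p,float)-[310,0])/2.7+[98,136]-.3
Cp=lambda p:(np.array(p,float)-[400,215])/4+[276,118.5]-.3
Ap=lambda p:np.array(p,float)/8+[416,136]-.4
pb=[(592,128),(682,136),(701,109)];pc=[(474,443),(481,509),(514,510)]
print('pins',tri(a,Bp(pb),b,Cp(pc)))
print('corners far R, z.093',onplane(a,Bp([(405,17),(750,47)]),.093), onplane(b,Cp([(557,292),(596,525)]),.093))
print('bar',onplane(a,Bp([(329,35),(329,138)]),.125))
P=onplane(a,Ap([(115,422),(188,108),(105,178),(230,208),(38,470),(155,508),(165,48),(235,68)]),.018);print(P)
mid=P[4:6,:2].mean(0);tip=P[6:,:2].mean(0);d=tip-mid;print(np.linalg.norm(d),np.degrees(np.arctan2(d[1],d[0])))
u=d/np.linalg.norm(d);o=(mid+tip)/2-u*.025;print('origin',o)
g=o+u*.016; yaw=np.degrees(np.arctan2(d[1],d[0]))
print(row([*g,.20],down(yaw-90)))
E
```

```text
pins [[0.5342 0.2026 0.062  0.0008]
 [0.5263 0.1174 0.0609 0.0009]
 [0.5495 0.0988 0.0722 0.001 ]]
corners far R, z.093 [[0.6356 0.3787 0.093 ]
 [0.6027 0.0523 0.093 ]] [[0.6378 0.3741 0.093 ]
 [0.604  0.0474 0.093 ]]
bar [[0.6087 0.4387 0.125 ]
 [0.5116 0.4318 0.125 ]]
[[ 0.5281 -0.3974  0.018 ]
 [ 0.6377 -0.4309  0.018 ]
 [ 0.6127 -0.3999  0.018 ]
 [ 0.6024 -0.4428  0.018 ]
 [ 0.5117 -0.3699  0.018 ]
 [ 0.4987 -0.4091  0.018 ]
 [ 0.6591 -0.4244  0.018 ]
 [ 0.6522 -0.4486  0.018 ]]
0.15755508221667525 -17.35938055651743
origin [ 0.5566 -0.4056]
[2.27, -32.81, 25.99, -29.28, -0.02, -0.0]
```

>>> {"op": "arm_command", "data": {"plan": [[[1,-16,14,15,0,0],[1,-16,14,15,0,0],[1,-16,14,15,0,0],[1,-16,14,15,0,0],[1,-16,14,15,0,0],[1,-16,14,15,0,0],[1,-16,14,15,0,0],[1,-16,14,15,0,0],[1,-16,14,15,0,0],[1,-16,14,15,0,0]]], "jaw": 0, "newtons": 60}}

```text
time_s: 1.1
position: [0.3601, 0.0933, 0.2328]
tool_rot: [[0.0, 0.987, -0.163], [0.0, -0.163, -0.987], [-1.0, 0.0, -0.0]]
ft_force: [0.5, 1.0, 0.6]
grip_width: 0.0856
```

Run:
```python
from h import *
s=sensors.observe();print(s['q'],s['position'],row([.5719,-.4104,.20],down(-107.4)))
```

```text
[-3.88701938e+00  4.99127958e+00  1.01787508e+02  5.40512142e-03
  7.32101120e+01  5.47341482e+00] [0.36006124 0.0933274  0.23278036] [1.31, 11.64, 18.5, 16.34, -0.0, -0.0]
```

>>> {"op": "arm_command", "data": {"plan": [[[1.3,11.6,18.5,16.3,0,0],[1.3,11.6,18.5,16.3,0,0],[1.3,11.6,18.5,16.3,0,0],[1.3,11.6,18.5,16.3,0,0],[1.3,11.6,18.5,16.3,0,0],[1.3,11.6,18.5,16.3,0,0],[1.3,11.6,18.5,16.3,0,0],[1.3,11.6,18.5,16.3,0,0],[1.3,11.6,18.5,16.3,0,0],[1.3,11.6,18.5,16.3,0,0]]]}}

```text
time_s: 2.1
position: [0.5558, -0.3656, 0.2025]
tool_rot: [[-0.001, -0.092, -0.996], [0.001, -0.996, 0.092], [-1.0, -0.001, 0.001]]
ft_force: [0.7, 1.0, 1.2]
grip_width: 0.0853
```

>>> {"op": "arm_command", "data": {"plan": [[[0,0,0,0,0,0],[0,0,0,0,0,0],[0,0,0,0,0,0]]]}}

```text
time_s: 2.4
position: [0.5553, -0.3628, 0.2031]
tool_rot: [[-0.001, -0.085, -0.996], [0.001, -0.996, 0.085], [-1.0, -0.001, 0.001]]
ft_force: [1.4, 0.8, 0.2]
grip_width: 0.0856
```

Run:
```python
from h import *
np.set_printoptions(precision=4,suppress=True)
s=sensors.observe();print(s['q'],s['position'],row([.5719,-.4104,.20],down(-107.4)))
d=snap('wrist'); cv2.imwrite('pics/w1.png',d['img'][:,:,::-1])
print(d['T'],d['fx'])
t=load('top')
hsv=cv2.cvtColor(d['img'],cv2.COLOR_RGB2HSV); b=load('side')['img']
print(t['img'][int(250*.7),int(617*.7)], cv2.cvtColor(t['img'],cv2.COLOR_RGB2HSV)[int(250*.7),int(617*.7)], cv2.cvtColor(t['img'],cv2.COLOR_RGB2HSV)[int(300*.7),int(617*.7)])
P=proj(d,[[.5566,-.4056,.018],[.5281,-.3974,.018],[.6377,-.4309,.018]]);print(P)
```

```text
[-43.3658  35.5082  59.2484   0.0066  85.2909  51.4898] [ 0.5553 -0.3628  0.2031] [0.12, 1.84, -0.82, 2.09, 0.01, 0.01]
[[-0.0852  0.9478  0.3072  0.633 ]
 [-0.9964 -0.0811 -0.0261 -0.3698]
 [ 0.0002 -0.3083  0.9513  0.3221]
 [ 0.      0.      0.      1.    ]] 328.6091121636535
[160 108  60] [ 14 159 160] [ 18 114 183]
[[330.0109 178.5433]
 [322.907  207.5905]
 [354.6027  86.3499]]
```

View pics/w1.png

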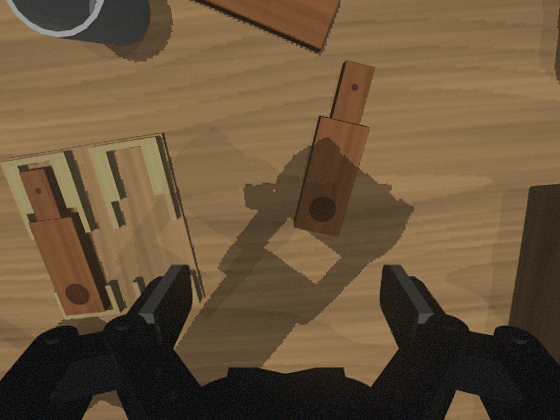

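The wrist view shows the bracket with its bore at (322,208) and tongue hole at (354,87). Both are within 1 px of the prediction from the top view at 18 mm height. The tray is at the left, with its empty compartment near (140,215).

Run:
```python
from h import *
np.set_printoptions(precision=4,suppress=True)
t=load('top');d=load('wrist')
W=[(322,208),(354.5,87),(319,117),(369,127),(295,226),(340,237),(345,62),(375,67)]
A=np.array([(115,422),(188,108),(105,178),(230,208),(38,470),(155,508),(165,48),(235,68)])/8+[416,136]-.4
print(tri(t,A,d,W))
P=onplane(d,W,.018)[:,:2]
mid=P[4:6].mean(0);tip=P[6:].mean(0);u=tip-mid;L=np.linalg.norm(u);u/=L;yaw=np.degrees(np.arctan2(u[1],u[0]))
o=(mid+tip)/2-u*.025;print(L,yaw,o,np.linalg.norm(P[4]-P[5]))
hh=P[1]-P[0];print('hole yaw',np.degrees(np.arctan2(hh[1],hh[0])))
o=(o+[.5566,-.4056])/2;yaw=(yaw-17.36)/2;g=o+.016*u;print(o,yaw)
print(row([*g,.10],down(yaw-90)),row([*g,.029],down(yaw-90)))
big=cv2.resize(d['img'][120:330,0:215,::-1],None,fx=2.85,fy=2.85,interpolation=cv2.INTER_CUBIC);cv2.imwrite('pics/w1tray.png',big)
```

```text
[[ 0.528  -0.3967  0.019   0.0006]
 [ 0.6372 -0.4304  0.0194  0.0002]
 [ 0.6135 -0.3992  0.0174  0.0021]
 [ 0.6019 -0.4424  0.0196  0.0005]
 [ 0.5116 -0.3691  0.0195  0.0007]
 [ 0.4976 -0.4105  0.0207  0.0046]
 [ 0.6578 -0.4226  0.0222  0.0005]
 [ 0.6523 -0.449   0.0174  0.0002]]
0.15852599686186125 -16.55714451182729 [ 0.5553 -0.4064] 0.04695978637091912
hole yaw -17.406435922516273
[ 0.556 -0.406] -16.958572255913644
[4.14, 1.86, -0.8, 2.02, 0.0, 0.0] [6.98, 1.86, -0.8, 2.02, 0.0, 0.0]
```

View pics/w1tray.png

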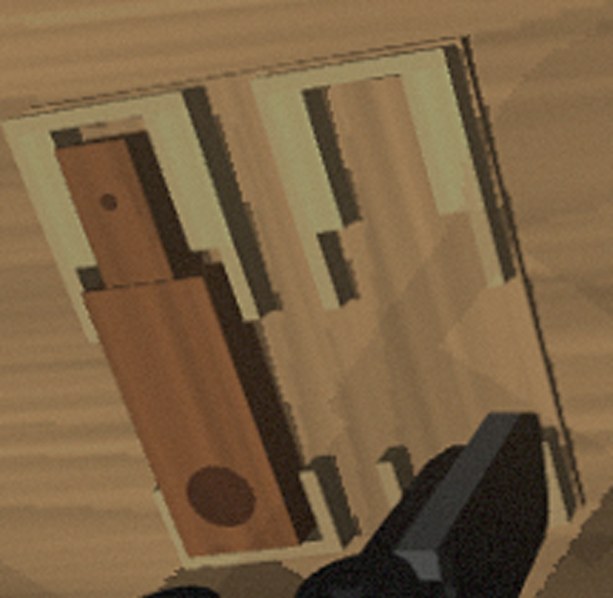

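The tray crop shows the finished bracket in the left compartment, with its bore at (221,496). The right compartment is empty, its narrow end at about (365,90) and tray corner at (463,40). Grasping now.

>>> {"op": "arm_command", "data": {"plan": [[[4,1.86,-0.8,2,0,0],[4,1.86,-0.8,2,0,0],[4,1.86,-0.8,2,0,0],[4,1.86,-0.8,2,0,0],[7.12,1.86,-0.8,2,0,0],[7.12,1.86,-0.8,2,0,0],[7.12,1.86,-0.8,2,0,0],[7.12,1.86,-0.8,2,0,0],[7.12,1.86,-0.8,2,0,0]]]}}

```text
time_s: 3.35
position: [0.5726, -0.4125, 0.0289]
tool_rot: [[0.004, -0.29, -0.957], [-0.004, -0.957, 0.29], [-1.0, 0.003, -0.005]]
ft_force: [0.5, -0.0, -0.0]
grip_width: 0.0852
```

>>> {"op": "arm_command", "data": {"plan": [[[0,0,0,0,0,0],[0,0,0,0,0,0],[0,0,0,0,0,0],[0,0,0,0,0,0],[0,0,0,0,0,0],[0,0,0,0,0,0]]], "jaw": 1, "newtons": 60}}

```text
time_s: 3.95
position: [0.5718, -0.4121, 0.0263]
tool_rot: [[0.001, -0.291, -0.957], [-0.001, -0.957, 0.291], [-1.0, 0.001, -0.002]]
ft_force: [-0.7, 1.2, 6.3]
grip_width: 0.0443
```

>>> {"op": "arm_command", "data": {"plan": [[[-3,0,0,0,0,0],[-7,0,0,0,0,0],[-7,0,0,0,0,0],[-7,0,0,0,0,0],[-7,0,0,0,0,0],[-7,0,0,0,0,0]]]}}

```text
time_s: 4.55
position: [0.5711, -0.4116, 0.1993]
tool_rot: [[-0.001, -0.291, -0.957], [0.001, -0.957, 0.291], [-1.0, -0.001, 0.001]]
ft_force: [0.5, -0.0, -2.0]
grip_width: 0.0444
```

Run:
```python
from h import *
np.set_printoptions(precision=4,suppress=True)
s=sensors.observe();print(s['q'],s['position'],s['time_s'])
d=snap('wrist'); 
# pins + nest fit
pins=np.array([[0.5342,0.2026,0.062],[0.5263,0.1174,0.0609],[0.5495,0.0988,0.0722]])
for yaw in(-5.3,-5.7):
    Rn=Ro.from_euler('ZY',[yaw,-25.2],degrees=True).as_matrix()
    L=np.array([[-28,-0+43,6.5],[-28,-43,6.5],[0,-60,6.5]])/1000
    h=pins-L@Rn.T;print(yaw,h,h.mean(0))
# tray from done bracket + corners
t=load('top')
W=np.array([(221,496),(109,202),(463,40),(5,120)])/2.85+[0,120]
print(onplane(d,W[:2],.024),onplane(d,W[2:],.018)) if 0 else None
```

```text
[-45.3876  40.0446  51.0105  -0.0023  89.0097  61.5543] [ 0.5711 -0.4116  0.1993] 4.55
-5.3 [[0.5582 0.1572 0.068 ]
 [0.5583 0.1576 0.0669]
 [0.5578 0.1583 0.0663]] [0.5581 0.1577 0.0671]
-5.7 [[0.5579 0.157  0.068 ]
 [0.5585 0.1574 0.0669]
 [0.5582 0.1582 0.0663]] [0.5582 0.1575 0.0671]
```

```bash
cat >> h.py <<'E'
HOME=np.array([.5582,.1575,.0671]); RN=Ro.from_euler('ZY',[-5.5,-25.2],degrees=True).as_matrix()
RT=np.c_[-RN[:,2],RN[:,0],-RN[:,1]]
def nest(x,y,z): return HOME+RN@(np.array([x,y,z])/1000)
def tonest(p): return RN.T@(p-HOME)*1000
E
python3 - <<'E'
from h import *
print(row(nest(6,24.5,130),RT)); 
s=sensors.observe();ref=(nest(6,24.5,130),RT)
for q in((6,24.5,60),(5,24.5,29)): print(nest(*q),row(nest(*q),RT,s,ref))
E
```

```text
[0.5, -22.19, 9.27, -16.6, 3.72, 3.07]
[0.54052304 0.18381541 0.1239443 ] [2.8, 0.0, 0.0, 0.0, 0.0, 0.0]
[0.55276077 0.18263705 0.09546888] [4.04, -0.04, -0.0, 0.0, 0.0, 0.0]
```

>>> {"op": "arm_command", "data": {"plan": [[[-1.5,-22.2,9.3,-16.6,3.7,3.1],[-1.5,-22.2,9.3,-16.6,3.7,3.1],[-1.5,-22.2,9.3,-16.6,3.7,3.1],[-1.5,-22.2,9.3,-16.6,3.7,3.1],[-1.5,-22.2,9.3,-16.6,3.7,3.1],[-1.5,-22.2,9.3,-16.6,3.7,3.1],[-1.5,-22.2,9.3,-16.6,3.7,3.1],[-1.5,-22.2,9.3,-16.6,3.7,3.1],[-1.5,-22.2,9.3,-16.6,3.7,3.1],[-1.5,-22.2,9.3,-16.6,3.7,3.1]]]}}

```text
time_s: 5.6
position: [0.5197, 0.0866, 0.2295]
tool_rot: [[0.359, 0.852, -0.38], [-0.096, -0.372, -0.923], [-0.928, 0.368, -0.051]]
ft_force: [0.8, -0.5, -1.4]
grip_width: 0.0447
```

>>> {"op": "arm_command", "data": {"plan": [[[0,0,0,0,0,0],[0,0,0,0,0,0]]]}}

```text
time_s: 5.8
position: [0.5203, 0.0855, 0.2298]
tool_rot: [[0.358, 0.851, -0.385], [-0.097, -0.376, -0.922], [-0.929, 0.367, -0.052]]
ft_force: [0.0, -0.3, -1.0]
grip_width: 0.0445
```

Run:
```python
from h import *
print(sensors.observe()['q'],row(nest(6,24.5,100),RT))
```

```text
[-1.25129857 14.21236227 93.54074672 -6.53797167 51.2337659  25.11947728] [2.25, -2.41, -3.59, -2.82, 0.68, 0.52]
```

>>> {"op": "arm_command", "data": {"plan": [[[2.25,-2.4,-3.6,-2.8,0.7,0.5],[2.25,-2.4,-3.6,-2.8,0.7,0.5],[2.25,-2.4,-3.6,-2.8,0.7,0.5],[2.25,-2.4,-3.6,-2.8,0.7,0.5],[2.25,-2.4,-3.6,-2.8,0.7,0.5],[2.25,-2.4,-3.6,-2.8,0.7,0.5]]]}}

```text
time_s: 6.4
position: [0.5258, 0.1832, 0.1622]
tool_rot: [[0.425, 0.899, -0.101], [-0.04, -0.093, -0.995], [-0.904, 0.427, -0.004]]
ft_force: [0.3, -0.2, -0.9]
grip_width: 0.0443
```

Run:
```python
from h import *
np.set_printoptions(precision=3,suppress=True)
s=sensors.observe();print(s['q'],tonest(s['position']),row(nest(5,24.5,30),RT))
a=snap('side');w=snap('wrist')
im=np.zeros((600,800,3),np.uint8)
c=a['img'][100:270,230:380,::-1];im[:595,:525]=cv2.resize(c,None,fx=3.5,fy=3.5,interpolation=cv2.INTER_CUBIC)
im[:206,525:800]=cv2.resize(w['img'][:,:,::-1],(275,206))
cv2.imwrite('pics/n1.png',im)
```

```text
[  9.738  21.24   97.352 -10.56   37.353  22.611] [  9.077  22.504 100.818] [2.83, -0.17, -0.08, -0.06, -0.01, -0.02]
```

View pics/n1.png

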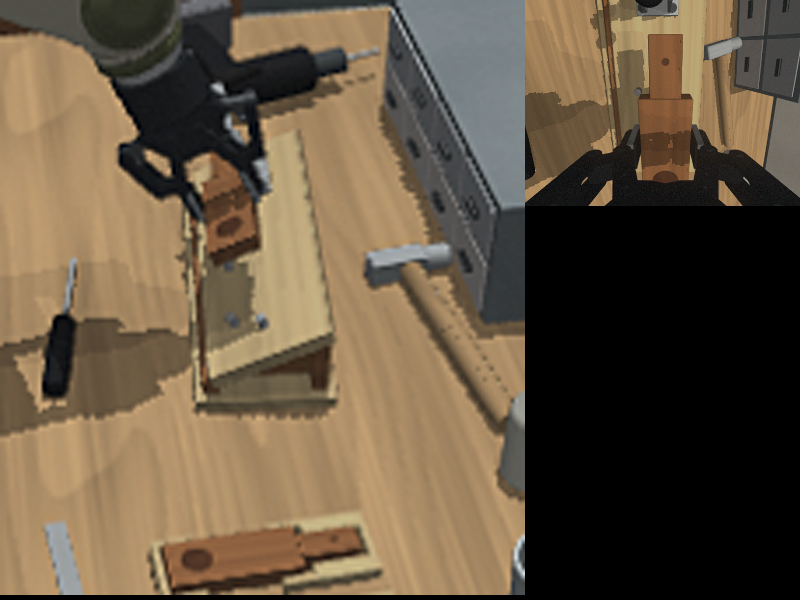

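The side crop shows the bracket held square over the plate at (230,215). The pins at (232,320) and (262,322) are clear of it, and the tongue points to the clamp.

>>> {"op": "arm_command", "data": {"plan": [[[1.4,-0.17,-0.1,-0.06,0,0],[2.4,-0.17,-0.1,-0.06,0,0],[2.8,-0.17,-0.1,-0.06,0,0],[2.8,-0.17,-0.1,-0.06,0,0],[2.8,-0.17,-0.1,-0.06,0,0]]]}}

```text
time_s: 7.0
position: [0.5515, 0.1847, 0.0976]
tool_rot: [[0.426, 0.9, -0.093], [-0.039, -0.085, -0.996], [-0.904, 0.428, -0.001]]
ft_force: [-0.2, -0.9, -0.8]
grip_width: 0.0445
```

Run:
```python
from h import *
np.set_printoptions(precision=3,suppress=True)
s=sensors.observe();print(tonest(s['position']),RN.T@s['ft_force'],row(nest(5,24.5,26.5),RT),row(nest(-2,16,26.5),RT))
```

```text
[ 4.581 26.42  31.543] [-0.379 -0.892 -0.651] [0.2, 0.02, 0.08, 0.02, -0.02, -0.02] [0.2, -0.26, 0.42, 0.02, -0.02, -0.02]
```

>>> {"op": "arm_command", "data": {"plan": [[[0.1,0,0,0,0,0],[0.2,0,0,0,0,0],[0.2,0,0,0,0,0],[0.2,0,0,0,0,0]]]}}

```text
time_s: 7.4
position: [0.5536, 0.1848, 0.0925]
tool_rot: [[0.426, 0.9, -0.092], [-0.039, -0.084, -0.996], [-0.904, 0.427, -0.001]]
ft_force: [-0.2, 0.4, 1.7]
grip_width: 0.0443
```

>>> {"op": "arm_command", "data": {"plan": [[[0,-0.05,0.1,0,0,0],[0,-0.1,0.2,0,0,0],[0,-0.15,0.3,0,0,0],[0,-0.15,0.3,0,0,0],[0,-0.15,0.3,0,0,0]]]}}

```text
time_s: 7.9
position: [0.5493, 0.1773, 0.0908]
tool_rot: [[0.426, 0.9, -0.093], [-0.039, -0.084, -0.996], [-0.904, 0.427, -0.001]]
ft_force: [-1.8, 1.2, 5.4]
grip_width: 0.0446
```

Run:
```python
from h import *
np.set_printoptions(precision=3,suppress=True)
s=sensors.observe();print(tonest(s['position']),RN.T@s['ft_force'],row(nest(-2,16,26.5),RT))
```

```text
[ 0.414 18.907 26.045] [0.569 0.985 5.723] [-0.02, -0.1, 0.12, 0.02, -0.02, -0.02]
```

>>> {"op": "arm_command", "data": {"plan": [[[0,-0.04,0.05,0,0,0],[0,-0.08,0.1,0,0,0],[0,-0.12,0.15,0,0,0],[0,-0.12,0.15,0,0,0]]]}}

```text
time_s: 8.3
position: [0.5488, 0.1766, 0.0911]
tool_rot: [[0.433, 0.897, -0.09], [-0.034, -0.084, -0.996], [-0.901, 0.435, -0.006]]
ft_force: [7.3, 21.4, 3.3]
grip_width: 0.0442
```

Run:
```python
from h import *
np.set_printoptions(precision=3,suppress=True)
s=sensors.observe();print(tonest(s['position']),RN.T@s['ft_force'],RN.T@s['wrist_torque'])
```

```text
[ 0.149 18.102 26.494] [ 6.116 22.025  0.731] [ 3.547 -0.651  0.04 ]
```

>>> {"op": "arm_command", "data": {"plan": [[[0,-0.05,-0.12,0,0,0],[0,-0.15,-0.12,0,0,0],[0,-0.15,-0.12,0,0,0]]]}}

```text
time_s: 8.6
position: [0.5485, 0.1775, 0.0909]
tool_rot: [[0.438, 0.894, -0.092], [-0.037, -0.085, -0.996], [-0.898, 0.439, -0.004]]
ft_force: [16.2, 0.7, 4.2]
grip_width: 0.0447
```

Run:
```python
from h import *
np.set_printoptions(precision=3,suppress=True)
s=sensors.observe();print(tonest(s['position']),RN.T@s['ft_force'],RN.T@s['wrist_torque'],row(nest(0,18,26.5),RT))
```

```text
[-0.334 18.974 26.479] [16.326  2.244 -3.064] [ 0.207 -2.595 -0.227] [-0.0, 0.01, 0.04, 0.01, -0.05, -0.14]
```

>>> {"op": "arm_command", "data": {"plan": [[[0,0.04,0.1,0,0,0],[0,0.04,0.12,0,0,0],[0,0.04,0.12,0,0,0]]]}}

```text
time_s: 8.9
position: [0.5484, 0.1766, 0.0911]
tool_rot: [[0.438, 0.894, -0.091], [-0.033, -0.085, -0.996], [-0.898, 0.439, -0.007]]
ft_force: [13.2, 20.1, 3.8]
grip_width: 0.0444
```

>>> {"op": "arm_command", "data": {"plan": [[[0,0,0,0,0,0],[0,0,0,0,0,0],[0,0,0,0,0,0],[0,0,0,0,0,0]]], "jaw": 0}}

```text
time_s: 9.3
position: [0.5434, 0.1739, 0.0876]
tool_rot: [[0.424, 0.901, -0.093], [-0.039, -0.084, -0.996], [-0.905, 0.426, -0.0]]
ft_force: [-0.4, -0.0, -0.4]
grip_width: 0.0853
```

Run:
```python
from h import *
np.set_printoptions(precision=3,suppress=True)
s=sensors.observe();print(tonest(s['position']),RN.T@s['ft_force'],s['grip_width'])
w=snap('wrist','w2.png')
```

```text
[-6.018 14.931 25.471] [-0.53  -0.045 -0.146] 0.0853133877988849
```

>>> {"op": "arm_command", "data": {"plan": [[[-2,0,0,0,0,0],[-4,0,0,0,0,0],[-5,0,0,0,0,0],[-5,0,0,0,0,0],[-5,0,0,0,0,0]]]}}

```text
time_s: 9.85
position: [0.4905, 0.179, 0.2009]
tool_rot: [[0.425, 0.9, -0.093], [-0.039, -0.084, -0.996], [-0.904, 0.427, -0.001]]
ft_force: [0.4, -0.0, -0.2]
grip_width: 0.0856
```

Run:
```python
from h import *
np.set_printoptions(precision=3,suppress=True)
s=sensors.observe();print(tonest(s['position']),s['q'])
w=snap('wrist','w3.png');a=snap('side')
# expected feature px of bracket home, in wrist
pts=np.array([[-23,-55,18],[23,-55,18],[-23,55,18],[23,55,18],[-13,105,18],[13,105,18],[0,-30,18],[0,85,18],[-28,-43,13],[-28,43,13],[0,-60,13]])
P=[nest(*p) for p in pts];pw=proj(w,P);print(pw)
im=w['img'][:,:,::-1].copy()
im=cv2.resize(im,(800,600),interpolation=cv2.INTER_CUBIC)
for u in pw: cv2.circle(im,tuple(np.int32(u*800/560)),2,(0,255,0),-1)
cv2.imwrite('pics/w3o.png',im)
```

```text
[ -5.851  14.917 150.592] [ 9.952 15.142 98.99  -9.649 41.788 21.108]
[[265.89  277.523]
 [318.773 277.606]
 [263.583 150.77 ]
 [323.594 150.93 ]
 [276.259  81.682]
 [312.239  81.802]
 [292.605 251.535]
 [293.985 110.316]
 [260.253 262.426]
 [257.934 164.963]
 [292.177 279.621]]
```

View pics/w3o.png

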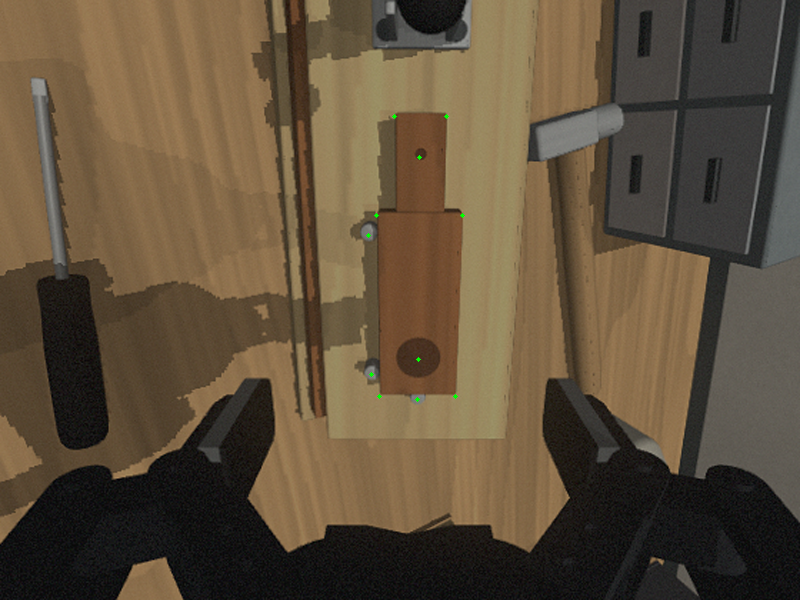

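The wrist overlay shows the bracket flat on the plate with its tongue to the clamp. All three pins, at (368,233), (371,372) and (417,398), are next to its edges. I'll check the gaps numerically and plan the handle grasp.

Run:
```python
from h import *
np.set_printoptions(precision=3,suppress=True)
w=load('wrist')['img']
cv2.imwrite('pics/z.png',np.hstack([cv2.resize(w[y:y+30,x:x+30,::-1],(390,390),interpolation=cv2.INTER_NEAREST) for x,y in((248,148),(250,252))]))
t=load('side')
s=sensors.observe()
# handle tool pose: tilt phi from nest -z, coming from +y ; tool x=(0,-sin,-cos)
def RH(phi):
    c,q=np.cos(np.radians(phi)),np.sin(np.radians(phi)); x=RN@[0,-q,-c]; y=RN@[0,c,-q]; return np.c_[x,y,np.cross(x,y)]
for phi in(60,45):
    R=RH(phi); bar=nest(-27,278,57)
    print(phi,bar,row(bar-R[:,0]*.076,R), 'pos',bar-R[:,0]*.076)
print(proj(t,[nest(0,278,57),nest(-50,278,57),nest(50,278,57)])/.7,proj(load('top'),[nest(-50,278,57),nest(50,278,57)])/.7)
```

```text
60 [0.536 0.439 0.107] [2.2, -0.79, -13.16, -13.46, -7.79, -7.79] pos [0.527 0.506 0.142]
45 [0.536 0.439 0.107] [1.57, -0.79, -12.68, -14.12, -5.87, -5.87] pos [0.519 0.495 0.156]
[[416.168 177.358]
 [398.72  184.987]
 [433.878 169.646]] [[150.637 268.182]
 [149.953 211.352]]
```

View pics/z.png

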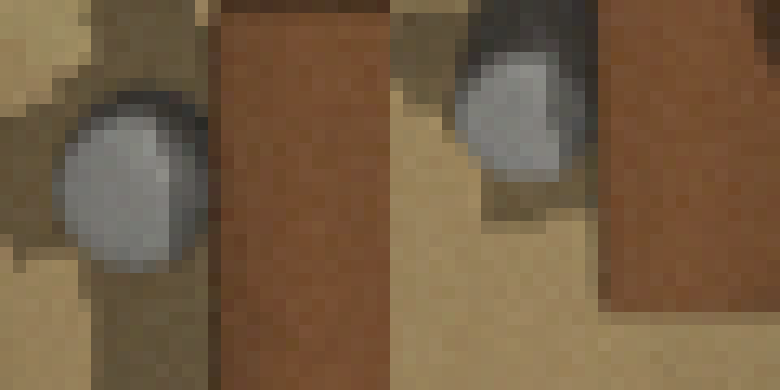

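Both pins touch the body, with less than 1 px of gap. Now for the handle.

```bash
cat >> h.py <<'E'
def RH(phi):
    c,q=np.cos(np.radians(phi)),np.sin(np.radians(phi)); x=RN@[0,-q,-c]; y=RN@[0,c,-q]; return np.c_[x,y,np.cross(x,y)]
def bart(y,z,phi,back=3,x=-27): R=RH(phi); return nest(x,y,z)-R[:,0]*back/1000,R
E
python3 - <<'E'
from h import *
s=sensors.observe();p=s['position']
print(row(p+[0,0,.15],s['tool_rot']));print(row([.48,.42,.36],RH(40)))
E
```

```text
[-5.43, 2.55, -0.0, 0.0, 0.0, 0.0]
[-6.37, 1.53, -9.57, -14.3, -5.23, -5.22]
```

>>> {"op": "arm_command", "data": {"plan": [[[-5.4,2.5,0,0,0,0],[-5.4,2.5,0,0,0,0],[-5.9,2,-4,-6,-2,-2],[-6.4,1.5,-9.6,-14.3,-5.2,-5.2],[-6.4,1.5,-9.6,-14.3,-5.2,-5.2],[-6.4,1.5,-9.6,-14.3,-5.2,-5.2],[-6.4,1.5,-9.6,-14.3,-5.2,-5.2],[-6.4,1.5,-9.6,-14.3,-5.2,-5.2],[-6.4,1.5,-9.6,-14.3,-5.2,-5.2],[-6.4,1.5,-9.6,-14.3,-5.2,-5.2]]], "jaw": 0.5, "newtons": 30}}

```text
time_s: 10.95
position: [0.4795, 0.4219, 0.3594]
tool_rot: [[0.216, 0.658, 0.722], [-0.509, 0.706, -0.492], [-0.833, -0.261, 0.488]]
ft_force: [-0.1, -0.5, -0.6]
grip_width: 0.043
```

Run:
```python
from h import *
np.set_printoptions(precision=3,suppress=True)
s=sensors.observe();print(s['q'],s['qvel'],s['grip_width'],row(*bart(278,57,40,110)),row(*bart(278,57,40)))
```

```text
[ 41.73   35.858  39.711 -34.489 112.334 -20.644] [  8.226  14.12  -14.098 -36.614  23.404 -81.524] 0.04295493541063225 [4.25, 5.14, -4.41, -4.05, -1.48, -1.51] [8.43, 4.63, -3.63, -4.05, -1.48, -1.51]
```

>>> {"op": "arm_command", "data": {"plan": [[[0,2.5,-2.2,-4,-1.5,-1.5],[2,5.1,-4.4,-4,-1.5,-1.5],[4.2,5.1,-4.4,-4,-1.5,-1.5],[4.2,5.1,-4.4,-4,-1.5,-1.5],[4.2,5.1,-4.4,-4,-1.5,-1.5],[4.2,5.1,-4.4,-4,-1.5,-1.5],[4.2,5.1,-4.4,-4,-1.5,-1.5]]]}}

```text
time_s: 11.65
position: [0.5077, 0.5126, 0.1911]
tool_rot: [[0.267, 0.359, 0.894], [-0.666, 0.739, -0.098], [-0.696, -0.57, 0.437]]
ft_force: [-0.2, -0.4, 0.5]
grip_width: 0.0427
```

Run:
```python
from h import *
np.set_printoptions(precision=3,suppress=True)
s=sensors.observe();print(s['q'],s['qvel'],row(*bart(278,57,40,110)),row(*bart(278,57,40)))
w=snap('wrist'); print(proj(w,[nest(-50,278,57),nest(50,278,57)]))
a=snap('side')
im=np.zeros((420,800,3),np.uint8);im[:,:560]=w['img'][:,:,::-1]
im[:360,560:800]=cv2.resize(a['img'][80:200,250:330,::-1],(240,360),interpolation=cv2.INTER_CUBIC)
cv2.imwrite('pics/b1.png',im)
```

```text
[ 47.855  54.787  32.588 -43.446 110.263 -35.642] [ 0.132 -2.076 -0.572 -0.045 -0.058  0.015] [0.21, 0.17, -0.15, -0.16, 0.02, -0.06] [4.49, 0.14, -0.15, -0.16, 0.02, -0.06]
[[291.994 173.548]
 [293.308 292.8  ]]
```

View pics/b1.png

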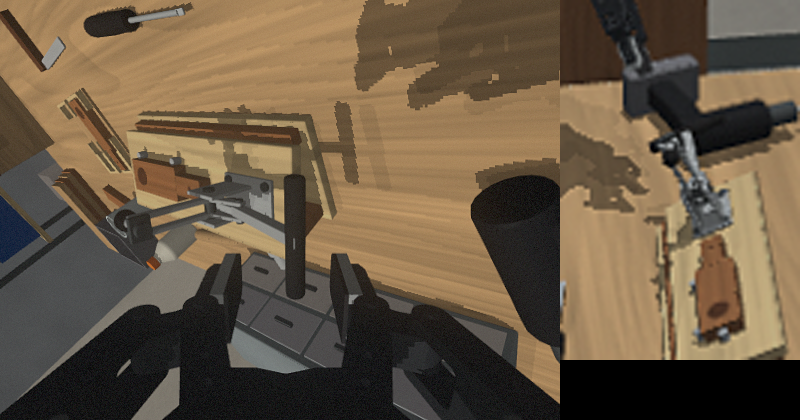

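The wrist view shows the bar from (295,178) to (296,297), 3 px from the prediction, and it lies between the fingers' planes. The drill end is at (515,195), so I'll check its clearance.

Run:
```python
from h import *
np.set_printoptions(precision=3,suppress=True)
w=load('wrist');a=load('side');t=load('top')
P=tri(w,[(515,200)],a,[(293.3,126.7)]);print(P,tri(w,[(515,200)],t,[(70,171)]))
R=RH(40)
for q in(P[0,:3],[.56,.50,.07]): print((R.T@(q-bart(278,57,40)[0]))*1000)
print(onplane(t,[(80,168),(70,171)],.06))
```

```text
[[0.587 0.567 0.025 0.007]] [[0.577 0.568 0.033 0.003]]
[-12.401 159.525  -0.927]
[-6.025 74.792  0.153]
[[0.578 0.529 0.06 ]
 [0.57  0.556 0.06 ]]
```

>>> {"op": "arm_command", "data": {"plan": [[[1.5,0.14,-0.15,-0.15,0,0],[3,0.14,-0.15,-0.15,0,0],[4,0.14,-0.15,-0.15,0,0],[4.45,0.14,-0.15,-0.15,0,0],[4.45,0.14,-0.15,-0.15,0,0],[4.45,0.14,-0.15,-0.15,0,0]]]}}

```text
time_s: 12.35
position: [0.5348, 0.4423, 0.1093]
tool_rot: [[0.268, 0.344, 0.9], [-0.666, 0.741, -0.085], [-0.696, -0.577, 0.427]]
ft_force: [-0.4, -0.6, 0.6]
grip_width: 0.0429
```

>>> {"op": "arm_command", "data": {"plan": [[[0,0,0,0,0,0],[0,0,0,0,0,0],[0,0,0,0,0,0],[0,0,0,0,0,0]]], "jaw": 1, "newtons": 30}}

```text
time_s: 12.75
position: [0.5346, 0.4432, 0.1079]
tool_rot: [[0.269, 0.342, 0.901], [-0.665, 0.742, -0.083], [-0.697, -0.577, 0.427]]
ft_force: [1.5, 5.4, 0.5]
grip_width: 0.0152
```

Run:
```python
from h import *
np.set_printoptions(precision=3,suppress=True)
s=sensors.observe();R=s['tool_rot'];print(s['q'],s['ft_force'],s['grip_width'],tonest(s['position']+.003*R[:,0]))
pts=[(272,86,30),(257,115,20),(233,140,10),(201,158,5),(175,164,0),(155,164,-5),(148,163,-8)]
for y,z,ph in pts: print(row(*bart(y,z,ph)))
```

```text
[ 42.829  53.75   48.982 -42.345  95.46  -29.819] [1.506 5.355 0.476] 0.0152066732042246 [-28.642 280.189  56.297]
[-0.71, -1.03, 0.07, 0.02, 0.03, 1.59]
[-1.21, -2.25, 0.07, 0.02, 0.03, 3.25]
[-1.37, -3.65, 0.06, 0.03, 0.02, 4.92]
[-1.1, -5.1, 0.06, 0.03, 0.02, 5.75]
[-0.62, -6.06, 0.06, 0.03, 0.02, 6.59]
[-0.1, -6.69, 0.05, 0.03, 0.02, 7.42]
[0.11, -6.88, 0.05, 0.03, 0.02, 7.92]
```

>>> {"op": "arm_command", "data": {"plan": [[[-0.4,-0.5,0.05,0,0,0.8],[-0.75,-1,0.05,0,0,1.6],[-1.02,-1.6,0.05,0,0,2.4],[-1.25,-2.2,0.05,0,0,3.2],[-1.37,-2.9,0.05,0,0,4.1],[-1.41,-3.6,0.05,0,0,4.9],[-1.32,-4.3,0.05,0,0,5.3],[-1.14,-5.05,0.05,0,0,5.75],[-1.14,-5.05,0.05,0,0,5.75]]]}}

```text
time_s: 13.65
position: [0.4832, 0.3666, 0.203]
tool_rot: [[0.413, 0.132, 0.901], [-0.128, 0.988, -0.085], [-0.901, -0.08, 0.425]]
ft_force: [-12.3, 5.5, 6.5]
grip_width: 0.0146
```

```bash
sed -i 's/^HOME=.*; RN/HOME=np.array([.5584,.1592,.0671]); RN/' h.py
python3 - <<'E'
from h import *
np.set_printoptions(precision=3,suppress=True)
s=sensors.observe();R=s['tool_rot'];print(s['q'],RN.T@s['ft_force'],s['grip_width'],tonest(s['position']+.003*R[:,0]))
pts=[(201,158,5),(188,162,3),(175,164,0),(155,164,-5),(150,164,-8),(146,163,-8)]
for y,z,ph in pts: print(row(*bart(y,z,ph)))
E
```

```text
[ 33.437  26.015  80.826 -23.148  58.426 -40.334] [-8.809  4.249 11.369] 0.01462509914684346 [-27.836 198.949 160.278]
[0.08, 0.09, 0.03, 0.01, -0.0, 0.01]
[-0.03, -0.45, 0.03, 0.01, -0.0, 0.34]
[-0.06, -0.98, 0.03, 0.01, -0.0, 0.84]
[0.01, -1.79, 0.03, 0.01, -0.0, 1.68]
[0.03, -1.99, 0.03, 0.01, -0.01, 2.18]
[0.08, -2.15, 0.03, 0.01, -0.01, 2.18]
```

>>> {"op": "arm_command", "data": {"plan": [[[0,-0.25,0.03,0,0,0.2],[0,-0.5,0.03,0,0,0.4],[0,-0.75,0.03,0,0,0.6],[0,-1,0.03,0,0,0.8],[0,-1,0.03,0,0,0.8]]], "newtons": 50}}

```text
time_s: 14.15
position: [0.4797, 0.344, 0.2065]
tool_rot: [[0.423, 0.095, 0.901], [-0.043, 0.995, -0.084], [-0.905, -0.003, 0.426]]
ft_force: [-27.0, 6.3, 22.4]
grip_width: 0.0144
```

Run:
```python
from h import *
np.set_printoptions(precision=3,suppress=True)
s=sensors.observe();R=s['tool_rot'];print(RN.T@s['ft_force'],s['grip_width'],tonest(s['position']+.003*R[:,0]))
pts=[(175,164,0),(155,164,-5),(150,164,-8),(146,163,-8)]
for y,z,ph in pts: print(row(*bart(y,z,ph)))
```

```text
[-15.333   3.638  31.942] 0.014370243687401259 [-27.581 176.364 163.992]
[-0.0, -0.05, 0.02, 0.02, -0.0, 0.02]
[0.0, -0.87, 0.02, 0.02, -0.0, 0.86]
[0.0, -1.07, 0.02, 0.02, -0.0, 1.36]
[0.04, -1.23, 0.02, 0.02, -0.0, 1.36]
```

>>> {"op": "arm_command", "data": {"plan": [[[-0.08,-0.2,-0.06,0,0,0.2],[-0.1,-0.4,-0.06,0,0,0.4],[-0.1,-0.6,-0.06,0,0,0.6],[-0.1,-0.8,-0.06,0,0,0.8],[-0.1,-0.8,-0.06,0,0,0.8]]]}}

```text
time_s: 14.65
position: [0.4774, 0.324, 0.2066]
tool_rot: [[0.431, 0.059, 0.9], [0.039, 0.996, -0.085], [-0.902, 0.072, 0.427]]
ft_force: [-8.3, 7.8, 4.4]
grip_width: 0.0143
```

Run:
```python
from h import *
np.set_printoptions(precision=3,suppress=True)
s=sensors.observe();R=s['tool_rot'];print(RN.T@s['ft_force'],s['grip_width'],tonest(s['position']+.003*R[:,0]))
pts=[(155,164,-5),(150,164,-8),(146,163,-8)]
for y,z,ph in pts: print(row(*bart(y,z,ph)))
```

```text
[-6.304  6.926  7.855] 0.014276927882602247 [-27.874 156.507 164.336]
[0.01, -0.06, 0.03, 0.02, 0.01, 0.06]
[-0.01, -0.27, 0.03, 0.02, 0.01, 0.56]
[0.02, -0.43, 0.03, 0.02, 0.01, 0.56]
```

Forces dropped. Now on to the stop, pushing until the force rises.

>>> {"op": "arm_command", "data": {"plan": [[[0,-0.15,0,0,0,0.3],[0,-0.3,0,0,0,0.5],[0.02,-0.42,0,0,0,0.5],[0.02,-0.5,0,0,0,0.5],[0.02,-0.5,0,0,0,0.5]]]}}

```text
time_s: 15.15
position: [0.4771, 0.3144, 0.2058]
tool_rot: [[0.435, 0.035, 0.9], [0.096, 0.992, -0.085], [-0.895, 0.123, 0.428]]
ft_force: [-6.6, 26.4, 3.1]
grip_width: 0.0145
```

Run:
```python
from h import *
np.set_printoptions(precision=3,suppress=True)
s=sensors.observe();R=s['tool_rot'];print(RN.T@s['ft_force'],s['grip_width'],tonest(s['position']+.003*R[:,0]))
```

```text
[-6.944 25.669  6.65 ] 0.01445187745972227 [-27.685 147.141 163.303]
```

>>> {"op": "arm_command", "data": {"plan": [[[0,0.1,0,0,0,0],[0,0.1,0,0,0,0],[0,0.1,0,0,0,0]]], "jaw": 0.5}}

```text
time_s: 15.45
position: [0.4774, 0.3131, 0.2045]
tool_rot: [[0.432, 0.037, 0.901], [0.087, 0.993, -0.083], [-0.898, 0.115, 0.426]]
ft_force: [0.1, 0.1, -0.2]
grip_width: 0.043
```

>>> {"op": "arm_command", "data": {"plan": [[[-1,0,0,0,0,0],[-2.4,0,0,0,0,0],[-2.4,0,0,0,0,0],[-2.4,0,0,0,0,0],[-2.4,0,0,0,0,0],[-2.4,0,0,0,0,0],[-2.4,0,0,0,0,0],[-2.4,0,0,0,0,0],[-2.4,0,0,0,0,0],[-2.4,0,0,0,0,0]]]}}

```text
time_s: 16.45
position: [0.4516, 0.3074, 0.2577]
tool_rot: [[0.431, 0.039, 0.901], [0.087, 0.993, -0.084], [-0.898, 0.114, 0.425]]
ft_force: [0.3, 0.4, -0.5]
grip_width: 0.0425
```

>>> {"op": "arm_command", "data": {"plan": [[[0,0,0,0,0,0],[0,0,0,0,0,0],[0,0,0,0,0,0],[0,0,0,0,0,0],[0,0,0,0,0,0],[0,0,0,0,0,0],[0,0,0,0,0,0]]]}}

```text
time_s: 17.15
position: [0.4516, 0.3074, 0.2579]
tool_rot: [[0.432, 0.039, 0.901], [0.087, 0.993, -0.084], [-0.898, 0.115, 0.425]]
ft_force: [-0.2, 0.0, 0.6]
grip_width: 0.0431
```

Run:
```python
from h import *
np.set_printoptions(precision=3,suppress=True)
s=sensors.observe();R=s['tool_rot'];print(s['time_s'],s['grip_width'],tonest(s['position']+.003*R[:,0]),row(*bart(150,164,-8,2)))
w=snap('wrist');a=snap('side');t=snap('top')
print(proj(w,[nest(-50,150,164),nest(50,150,164)]))
im=np.zeros((600,800,3),np.uint8);im[:420,:560]=w['img'][:,:,::-1]
im[:360,560:800]=cv2.resize(a['img'][100:220,260:340,::-1],(240,360),interpolation=cv2.INTER_CUBIC)
im[420:600,:400]=cv2.resize(t['img'][135:216,100:280,::-1],(400,180),interpolation=cv2.INTER_CUBIC)
cv2.imwrite('pics/c1.png',im)
```

```text
17.15 0.043131962443555175 [-27.847 137.659 220.962] [2.36, 0.2, 0.04, 0.02, -0.01, 0.11]
[[294.788 201.993]
 [293.107 343.823]]
```

View pics/c1.png

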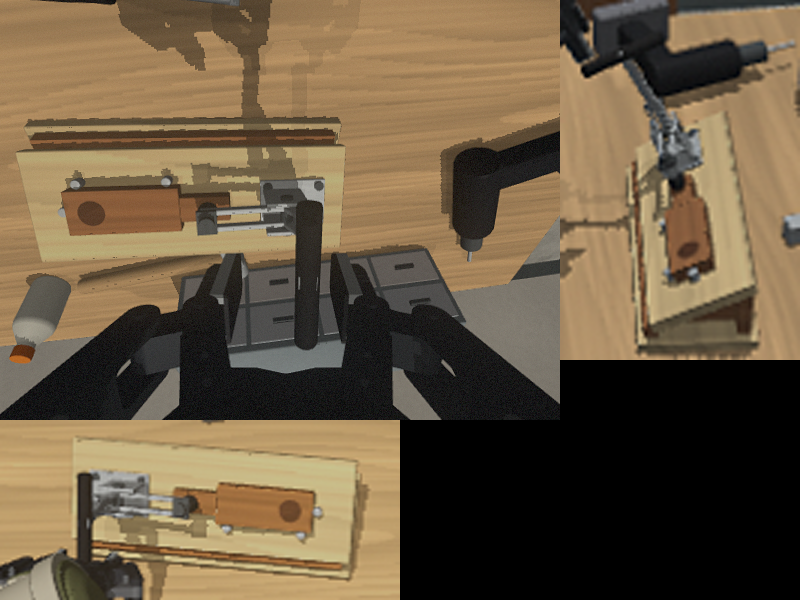

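Run:
```python
from h import *
np.set_printoptions(precision=3,suppress=True)
w=load('wrist');t=load('top');a=load('side')
P=tri(w,[(307,345)],t,[(137.4,159.8)]);print(P,tonest(P[0,:3]))
# bar ends in side crop: (585,70),(660,30) -> ; foot tongue pad
S=[(260+25/3,100+71/3),(260+100/3,100+30/3)]
P=tri(w,[(309,205),(307,345)],a,S);print(P,[tonest(p[:3]) for p in P])
print(proj(w,[nest(0,85,18),nest(0,-30,18),nest(-28,-43,13),nest(-28,43,13)]))
for z in(160,164,170): 
  o,v=ray(w,[(308,274)]);on=tonest(o);vn=RN.T@v[0];k=(z-on[2])/vn[2];print(z,on+vn*k)
```

```text
[[0.545 0.318 0.24  0.003]] [ 47.774 157.055 168.075]
[[0.465 0.329 0.192 0.002]
 [0.549 0.321 0.24  0.003]] [array([-45.612, 159.667, 159.714]), array([ 50.869, 159.765, 167.464])]
[[209.262 208.452]
 [ 91.249 212.849]
 [ 74.554 184.507]
 [164.964 181.784]]
160 [ -0.25  159.704 160.   ]
164 [ -2.586 158.871 164.   ]
170 [ -6.089 157.622 170.   ]
```

The mosaic shows the foot on the tongue at (207,212) and the handle standing over. But the bar, at (308,274), measures y≈158 by ray and two views. That is short of the stop at 150, so I won't trust it as locked. I'll regrip harder and push on.

>>> {"op": "arm_command", "data": {"plan": [[[1.2,0.45,0,0,0,0],[2.36,0.45,0,0,0,0],[2.36,0.45,0,0,0,0],[2.36,0.45,0,0,0,0]]]}}

```text
time_s: 17.7
position: [0.4774, 0.3236, 0.2064]
tool_rot: [[0.431, 0.039, 0.901], [0.086, 0.993, -0.084], [-0.898, 0.114, 0.425]]
ft_force: [0.3, -0.8, 0.8]
grip_width: 0.0426
```

>>> {"op": "arm_command", "data": {"plan": [[[0,0,0,0,0,0],[0,0,0,0,0,0],[0,0,0,0,0,0],[0,0,0,0,0,0]]], "jaw": 1, "newtons": 110}}

```text
time_s: 18.1
position: [0.4773, 0.3243, 0.2081]
tool_rot: [[0.434, 0.038, 0.9], [0.089, 0.992, -0.085], [-0.896, 0.117, 0.427]]
ft_force: [-4.9, 2.5, 5.5]
grip_width: 0.0126
```

```bash
cat > chk.py <<'E'
from h import *
np.set_printoptions(precision=3,suppress=True)
s=sensors.observe();R=s['tool_rot'];print(s['time_s'],RN.T@s['ft_force'],s['grip_width'],tonest(s['position']+.003*R[:,0]))
w=snap('wrist');g=cv2.cvtColor(w['img'],cv2.COLOR_RGB2GRAY)
for x in(-10,20): # bar column (dark run) near the expected place
  u,v=proj(w,[nest(x,155,164)])[0];v=int(v);r=g[v,int(u)-60:int(u)+60].astype(int)
  print(int(u)-60,v,r[::2])
E
python3 chk.py
```

```text
18.1 [-2.301  2.052  7.137] 0.012607947090206517 [-27.265 156.953 165.728]
221 323 [24 25 24 27 23 21 19 27 20 24 33 28 22 24 26 25 17 22 20 27 32 21 48 46
 33 25 25 26 33 28 30 36 32 35 37 38 30 34 28 35 25 32 36 20 16 27 23 24
 22 27 31 22 25 20 26 24 28 22 13 25]
221 374 [13 25 21 23 26 23 10 12 21 24 13 11 22 20 13 17 24 16 12 19 14 15 14 13
 24 27 19 28 21 18 19 29 21 14 22 20 21 26 19 11 29 12 23 15 14 15 14 22
 16 16 25 18 23 19 20 13 13 25 12 11]
```

>>> {"op": "arm_command", "data": {"plan": [[[0,-0.15,0,0,0,0.1],[0,-0.3,0,0,0,0.2],[0,-0.4,0,0,0,0.2],[0,-0.5,0,0,0,0.2],[0,-0.5,0,0,0,0.2]]]}}

```text
time_s: 18.65
position: [0.4772, 0.3152, 0.2073]
tool_rot: [[0.437, 0.027, 0.899], [0.117, 0.989, -0.086], [-0.892, 0.143, 0.429]]
ft_force: [-0.9, 27.0, 0.2]
grip_width: 0.013
```

```bash
python3 chk.py | head -1
python3 - <<'E'
from h import *
s=sensors.observe();print(s['wrist_torque']@RN)
E
```

```text
18.65 [-3.055 26.806  1.661] 0.013000618403207263 [-26.949 147.955 164.634]
[4.49299483 0.86314428 0.1746165 ]
```

>>> {"op": "arm_command", "data": {"plan": [[[0,-0.1,0,0,0,0],[0,-0.2,0,0,0,0],[0,-0.3,0,0,0,0],[0,-0.3,0,0,0,0]]]}}

```text
time_s: 19.1
position: [0.4768, 0.3089, 0.207]
tool_rot: [[0.438, 0.025, 0.899], [0.119, 0.989, -0.086], [-0.891, 0.145, 0.43]]
ft_force: [-5.5, 34.8, 3.7]
grip_width: 0.0126
```

```bash
python3 chk.py | head -1
python3 - <<'E'
from h import *
a=snap('side');w=load('wrist')
im=np.zeros((480,800,3),np.uint8);im[:420,:560]=w['img'][:,:,::-1]
im[:360,560:800]=cv2.resize(a['img'][80:200,260:340,::-1],(240,360),interpolation=cv2.INTER_CUBIC)
im=np.clip(im.astype(float)*1.5,0,255).astype(np.uint8);cv2.imwrite('pics/c2.png',im)
E
```

```text
19.1 [-6.388 34.072  7.094] 0.012609386620998137 [-26.886 141.68  164.318]
```

View pics/c2.png

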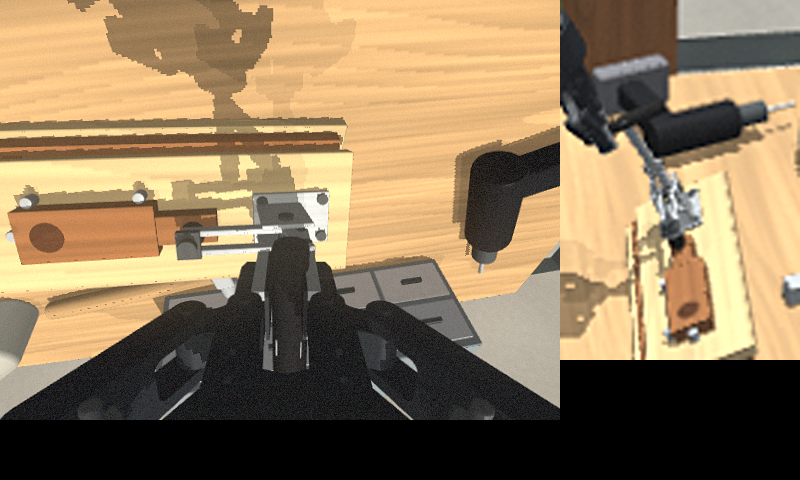

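The wrist view shows the bar end at (290,242) between the pads, and the foot on the tongue at (190,240).

Run:
```python
from h import *
np.set_printoptions(precision=3,suppress=True)
w=load('wrist');s=sensors.observe()
o,v=ray(w,[(290,243),(289,330)]);on=tonest(o)
for q in v:
  vn=RN.T@q;print(on+vn*(164-on[2])/vn[2])
R=s['tool_rot'];print('tool y/x in nest',RN.T@R[:,1],RN.T@R[:,0],'q',s['q'])
# foot heights: same features open/closed
print(tonest(np.array(w['T'])[:3,3]))
print(proj(w,[nest(0,85,18),nest(-28,-43,13),nest(-28,43,13),nest(0,-30,18)]))
```

```text
[-49.588 143.359 164.   ]
[ -6.567 143.137 164.   ]
tool y/x in nest [-0.001  0.987  0.16 ] [ 0.005  0.16  -0.987] q [ 22.353  18.091  93.825  -4.899  41.384 -61.363]
[-106.402  121.993  284.575]
[[192.166 228.83 ]
 [ 24.96  202.893]
 [137.363 197.815]
 [ 46.914 236.997]]
```

The bar is past the stop position, at y≈142 with 34 N of elastic reaction. Last time I released while still loaded, and the rebound may have spoiled the lock. I'll ease off slowly to zero force before letting go.

>>> {"op": "arm_command", "data": {"plan": [[[0,0.05,0,0,0,0],[0,0.1,0,0,0,0],[0,0.15,0,0,0,0],[0,0.2,0,0,0,0],[0,0.25,0,0,0,0],[0,0.3,0,0,0,0],[0,0.3,0,0,0,0]]]}}

```text
time_s: 19.9
position: [0.4767, 0.3139, 0.2077]
tool_rot: [[0.436, 0.027, 0.899], [0.114, 0.99, -0.085], [-0.893, 0.139, 0.429]]
ft_force: [-8.8, 16.3, 10.1]
grip_width: 0.0128
```

```bash
python3 chk.py | head -1
```

```text
19.9 [-5.039 15.355 13.535] 0.01275042380413206 [-27.161 146.631 165.212]
```

>>> {"op": "arm_command", "data": {"plan": [[[0,0.05,0,0,0,0],[0,0.1,0,0,0,0],[0,0.15,0,0,0,0],[0,0.15,0,0,0,0]]]}}

```text
time_s: 20.35
position: [0.4766, 0.3164, 0.208]
tool_rot: [[0.436, 0.028, 0.9], [0.111, 0.99, -0.084], [-0.893, 0.137, 0.428]]
ft_force: [-9.6, 7.3, 12.0]
grip_width: 0.0127
```

```bash
python3 chk.py | head -1
```

```text
20.35 [-4.137  6.344 15.226] 0.012715381140016729 [-27.26  149.114 165.614]
```

Zero force extrapolates to y≈151, which is the stop. I'll ease the rest and release.

>>> {"op": "arm_command", "data": {"plan": [[[-0.06,0.06,-0.02,0,0,0],[-0.06,0.06,-0.02,0,0,0]]]}}

```text
time_s: 20.6
position: [0.4765, 0.3171, 0.2082]
tool_rot: [[0.435, 0.028, 0.9], [0.109, 0.99, -0.084], [-0.894, 0.135, 0.428]]
ft_force: [2.9, 6.2, 1.3]
grip_width: 0.0124
```

>>> {"op": "arm_command", "data": {"plan": [[[0,0,0,0,0,0],[0,0,0,0,0,0],[0,0,0,0,0,0],[-1,0,0,0,0,0],[-2.4,0,0,0,0,0],[-2.4,0,0,0,0,0],[-2.4,0,0,0,0,0],[-2.4,0,0,0,0,0],[-2.4,0,0,0,0,0],[-2.4,0,0,0,0,0]]], "jaw": 0.5}}

```text
time_s: 21.6
position: [0.4502, 0.3098, 0.2594]
tool_rot: [[0.431, 0.03, 0.902], [0.107, 0.991, -0.084], [-0.896, 0.133, 0.424]]
ft_force: [0.6, 0.5, 0.1]
grip_width: 0.0426
```

>>> {"op": "arm_command", "data": {"plan": [[[0,0,0,0,0,0],[0,0,0,0,0,0],[0,0,0,0,0,0],[0,0,0,0,0,0],[0,0,0,0,0,0],[0,0,0,0,0,0],[0,0,0,0,0,0],[0,0,0,0,0,0]]]}}

```text
time_s: 22.4
position: [0.4501, 0.3099, 0.2603]
tool_rot: [[0.432, 0.03, 0.901], [0.108, 0.991, -0.084], [-0.895, 0.133, 0.425]]
ft_force: [-0.2, -0.0, 0.3]
grip_width: 0.0429
```

```bash
python3 chk.py | head -1
python3 - <<'E'
from h import *
np.set_printoptions(precision=2,suppress=True)
w=load('wrist');g=cv2.cvtColor(w['img'],cv2.COLOR_RGB2GRAY)
# bar as dark column: rows across its near half, gray background there (plate/cabinet)
for x in(-45,-38,-30,10,20,30):
  u,v=proj(w,[nest(x,152,164)])[0];v=int(v);r=g[v,int(u)-40:int(u)+40].astype(int);print(x,int(u)-40,v,r[::2])
E
```

```text
22.4 [-0.014 -0.053  0.338] 0.042875276412215745 [-28.353 140.053 223.876]
-45 250 209 [161 164 139 136 171 143 103 132 172 166 170 169 174 178  81  74  67  63
  65  67  47  47  39  44  41  46  42  46  47  43  43  41  42 147 165 164
 168 167 166 166]
-38 250 220 [147 107  85 163  62  65  64  62  66  65  63  60  51  63  71  49  49  48
  62  69  38  40  47  47  45  41  41  44  38  41  47  49  34 145 158 158
 157 160 156 153]
-30 250 232 [163 164 164 163 165  86 122 124 130 138 138 146 150 150 158 168 174 172
  93  80  38  48  48  41  44  42  46  43  43  47  48  48  45 161 159 158
 158 157 155 157]
10 250 290 [ 90  92  93  94 100  92  91  91  89  94  91  89  92  94  90  91  92  89
  92  64  24  36  37  40  40  41  38  42  38  35  38  28  92  94  90  89
  90  95  97 107]
20 250 303 [60 50 58 60 57 57 57 53 48 64 66 75 79 81 78 79 80 78 78 61 32 33 35 33
 42 41 42 44 42 32 31 52 77 77 81 77 77 78 75 77]
30 250 316 [74 80 78 78 83 83 78 78 82 81 62 60 43 40 39 31 33 41 38 58 28 33 36 38
 39 41 36 36 40 36 28 50 55 81 77 78 80 79 72 82]
```

Run:
```python
from h import *
print(row(*bart(157.5,165,-8,2)))
```

```text
[2.47, 0.34, 0.06, 0.02, -0.01, -0.09]
```

>>> {"op": "arm_command", "data": {"plan": [[[1.2,0.34,0.06,0,0,0],[2.47,0.34,0.06,0,0,0],[2.47,0.34,0.06,0,0,0],[2.47,0.34,0.06,0,0,0]]]}}

```text
time_s: 22.85
position: [0.4783, 0.3248, 0.207]
tool_rot: [[0.432, 0.03, 0.902], [0.107, 0.991, -0.084], [-0.896, 0.133, 0.425]]
ft_force: [0.4, -0.5, 0.2]
grip_width: 0.0424
```

>>> {"op": "arm_command", "data": {"plan": [[[0,0,0,0,0,0],[0,0,0,0,0,0],[0,0,0,0,0,0],[0,0,0,0,0,0]]], "jaw": 1, "newtons": 40}}

```text
time_s: 23.25
position: [0.4783, 0.3252, 0.2084]
tool_rot: [[0.434, 0.029, 0.9], [0.109, 0.99, -0.084], [-0.894, 0.135, 0.427]]
ft_force: [-4.5, 0.3, 7.4]
grip_width: 0.0145
```

```bash
python3 chk.py | head -1
```

```text
23.25 [-0.969 -0.098  8.618] 0.01451727435032699 [-26.36  157.963 165.582]
```

>>> {"op": "arm_command", "data": {"plan": [[[0,0.06,0,0,0,-0.1],[0,0.12,0,0,0,-0.2],[0,0.2,0,0,0,-0.2],[0,0.2,0,0,0,-0.2]]]}}

```text
time_s: 23.7
position: [0.4785, 0.3295, 0.2088]
tool_rot: [[0.433, 0.038, 0.901], [0.086, 0.993, -0.084], [-0.897, 0.114, 0.427]]
ft_force: [-4.2, -4.8, 8.1]
grip_width: 0.0146
```

```bash
python3 chk.py | head -1
```

```text
23.7 [ 0.06  -5.136  8.872] 0.014606608561691452 [-26.41  162.26  166.103]
```

>>> {"op": "arm_command", "data": {"plan": [[[0,0.1,0,0,0,-0.1],[0,0.2,0,0,0,-0.2],[0,0.2,0,0,0,-0.2]]]}}

```text
time_s: 24.05
position: [0.4787, 0.3349, 0.2095]
tool_rot: [[0.432, 0.047, 0.9], [0.066, 0.994, -0.084], [-0.899, 0.096, 0.427]]
ft_force: [-4.1, -2.1, 6.8]
grip_width: 0.0146
```

```bash
python3 chk.py | head -1
```

```text
24.05 [-0.565 -2.442  7.829] 0.014583786766019891 [-26.366 167.546 166.824]
```

>>> {"op": "arm_command", "data": {"plan": [[[0,0.1,0,0,0,-0.2],[0,0.2,0,0,0,-0.3],[0,0.3,0,0,0,-0.4],[0,0.3,0,0,0,-0.4]]]}}

```text
time_s: 24.5
position: [0.4793, 0.3424, 0.2093]
tool_rot: [[0.429, 0.065, 0.901], [0.024, 0.996, -0.084], [-0.903, 0.058, 0.426]]
ft_force: [-0.2, -2.7, 6.2]
grip_width: 0.0148
```

```bash
python3 chk.py | head -1
```

```text
24.5 [ 2.708 -2.667  5.604] 0.014811643474367026 [-26.553 175.024 166.649]
```

Pulling back showed 5 N of resistance, peaking near y≈162 and dropping after. Loading from the rest position also met the stop straight away. Both fit a handle that had been locked over centre, with a few mm of frame bias. Now I'll swing it fully back.

Run:
```python
from h import *
for y,z,ph in[(188,164,4),(201,160,8),(218,152,12),(233,142,17),(246,130,22),(257,117,27),(266,103,32),(272,88,36),(277,72,39),(279,57,41),(279,53,41)]: print(row(*bart(y,z,ph,3)))
```

```text
[0.14, 0.53, -0.02, 0.03, 0.0, -1.3]
[0.34, 1.05, -0.02, 0.03, 0.0, -1.96]
[0.7, 1.71, -0.01, 0.03, 0.01, -2.63]
[1.14, 2.29, -0.01, 0.03, 0.01, -3.46]
[1.66, 2.79, -0.01, 0.03, 0.01, -4.3]
[2.21, 3.2, -0.01, 0.03, 0.01, -5.13]
[2.8, 3.54, -0.01, 0.03, 0.01, -5.96]
[3.42, 3.74, -0.01, 0.03, 0.01, -6.63]
[4.08, 3.9, -0.01, 0.03, 0.01, -7.13]
[4.68, 3.95, -0.01, 0.03, 0.01, -7.46]
[4.84, 3.94, -0.01, 0.03, 0.01, -7.46]
```

>>> {"op": "arm_command", "data": {"plan": [[[0.14,0.53,0,0,0,-1.1],[0.34,1.05,0,0,0,-1.9],[0.7,1.71,0,0,0,-2.6],[1.14,2.29,0,0,0,-3.5],[1.66,2.79,0,0,0,-4.3],[2.21,3.2,0,0,0,-5.1],[2.8,3.54,0,0,0,-6],[3.42,3.74,0,0,0,-6.6],[4.08,3.9,0,0,0,-7.1],[4.68,3.95,0,0,0,-7.4]]]}}

```text
time_s: 25.55
position: [0.5365, 0.4446, 0.1084]
tool_rot: [[0.262, 0.347, 0.901], [-0.68, 0.729, -0.083], [-0.685, -0.59, 0.427]]
ft_force: [1.4, 1.3, 7.1]
grip_width: 0.0146
```

>>> {"op": "arm_command", "data": {"plan": [[[0,0,0,0,0,0],[0.06,0.06,0,0,0,0],[0.12,0.12,0,0,0,0],[0.12,0.12,0,0,0,0]]]}}

```text
time_s: 25.95
position: [0.538, 0.4448, 0.1053]
tool_rot: [[0.263, 0.346, 0.901], [-0.677, 0.731, -0.083], [-0.687, -0.588, 0.427]]
ft_force: [2.7, 6.3, 4.4]
grip_width: 0.0147
```

```bash
python3 chk.py | head -1
```

```text
25.95 [3.744 6.526 3.048] 0.014656913891174215 [-26.9   280.373  52.57 ]
```

>>> {"op": "arm_command", "data": {"plan": [[[0,-0.08,0,0,0,0],[0,-0.08,0,0,0,0],[0,-0.08,0,0,0,0],[0,-0.08,0,0,0,0]]], "jaw": 0.5}}

```text
time_s: 26.4
position: [0.5367, 0.442, 0.1058]
tool_rot: [[0.26, 0.346, 0.902], [-0.68, 0.729, -0.084], [-0.686, -0.591, 0.424]]
ft_force: [0.4, 0.4, 0.2]
grip_width: 0.0427
```

>>> {"op": "arm_command", "data": {"plan": [[[-2,0,0,0,0,0],[-4,0,0,0,0,0],[-4.5,0,0,0,0,0],[-4.5,0,0,0,0,0],[-4.5,0,0,0,0,0]]]}}

```text
time_s: 26.9
position: [0.5077, 0.518, 0.182]
tool_rot: [[0.259, 0.346, 0.902], [-0.681, 0.728, -0.084], [-0.685, -0.592, 0.424]]
ft_force: [-0.1, 0.4, -0.3]
grip_width: 0.0423
```

Run:
```python
from h import *
np.set_printoptions(precision=3,suppress=True)
s=sensors.observe();print(s['grip_width'],s['q'])
w=snap('wrist');t=snap('top')
print(proj(w,[nest(-50,278,57),nest(50,278,57)]))
g=cv2.cvtColor(w['img'],cv2.COLOR_RGB2GRAY)
for x in(-40,-25,20):
  u,v=proj(w,[nest(x,278,57)])[0];r=g[int(v),int(u)-40:int(u)+40].astype(int);print(int(u)-40,int(v),r[::2])
via=np.array([.46,.40,.36]);print('via',row(via,RH(40)))
print('hover',row(nest(0,16.5,150),RT),row(nest(0,16.5,150),RT,ref=(via,RH(40))))
```

```text
0.042256924034104845 [ 48.178  56.342  30.967 -44.042 111.484 -36.874]
[[284.933 181.054]
 [284.52  300.453]]
244 194 [ 89  93  90  90  91  94  53  46  49  47  94  67  95  95  96  97  96  74
  40  44  43  46  42  42  38  37  37  37  92  92  95  93  88  89  93 118
 158 146  86  88]
244 213 [ 67  87 134 152 148 147 151 147 148 149 153  84 112 146 147 144 148 100
  45  49  45  42  40  45  43  33  43  36  54  55  55  54  54  55  54  54
  51 145 148 147]
244 267 [ 95  88  95  93  90  97  91  91  88  91  94  90  92  89  84 139 151 100
  41  40  46  45  40  42  39  34  38  57  84  86  87  82  82 114 135 140
 137 137 138 138]
via [-2.18, -8.31, 1.68, 0.04, -0.0, 0.14]
hover [8.45, -10.42, 1.07, 14.34, 5.31, 5.34] [10.6, -2.27, -0.61, 14.33, 5.22, 5.22]
```

>>> {"op": "arm_command", "data": {"plan": [[[-2.2,-4,1,0,0,0],[-2.2,-8.3,1.7,0,0,0],[-2.2,-8.3,1.7,0,0,0],[-2.2,-8.3,1.7,0,0,0],[-2.2,-8.3,1.7,0,0,0],[-2.2,-8.3,1.7,0,0,0]]], "jaw": 0}}

```text
time_s: 27.6
position: [0.4596, 0.3992, 0.3646]
tool_rot: [[0.261, 0.35, 0.9], [-0.678, 0.73, -0.087], [-0.687, -0.587, 0.428]]
ft_force: [0.6, -0.0, -1.3]
grip_width: 0.0853
```

Run:
```python
from h import *
print(sensors.observe()['position'],row(nest(0,16.5,150),RT),row(nest(0,16.5,150)+[0,.0,.13],RT))
```

```text
[0.45962058 0.39921976 0.36461921] [10.73, -2.03, -0.69, 14.3, 5.3, 5.27] [7.16, -5.09, 1.54, 14.3, 5.3, 5.27]
```

>>> {"op": "arm_command", "data": {"plan": [[[7.2,-5.1,1.5,14.3,5.3,5.3],[7.2,-5.1,1.5,14.3,5.3,5.3],[7.2,-5.1,1.5,14.3,5.3,5.3],[7.2,-5.1,1.5,14.3,5.3,5.3],[7.2,-5.1,1.5,14.3,5.3,5.3],[7.2,-5.1,1.5,14.3,5.3,5.3],[7.2,-5.1,1.5,14.3,5.3,5.3],[10.7,-2,-0.7,14.3,5.3,5.3],[10.7,-2,-0.7,14.3,5.3,5.3],[10.7,-2,-0.7,14.3,5.3,5.3]]]}}

```text
time_s: 28.6
position: [0.4945, 0.1839, 0.1949]
tool_rot: [[0.358, 0.933, 0.033], [-0.102, 0.074, -0.992], [-0.928, 0.351, 0.122]]
ft_force: [1.5, 0.4, -0.8]
grip_width: 0.0855
```

>>> {"op": "arm_command", "data": {"plan": [[[0,0,0,0,0,0],[0,0,0,0,0,0]]]}}

```text
time_s: 28.8
position: [0.4966, 0.1842, 0.2]
tool_rot: [[0.361, 0.932, 0.04], [-0.105, 0.083, -0.991], [-0.927, 0.354, 0.128]]
ft_force: [0.2, 0.6, 0.3]
grip_width: 0.0856
```

Run:
```python
from h import *
np.set_printoptions(precision=2,suppress=True)
s=sensors.observe();print(tonest(s['position']),s['q'],row(nest(0,16.5,70),RT),row(nest(0,16.5,26.5),RT))
w=snap('wrist');hsv=cv2.cvtColor(w['img'],cv2.COLOR_RGB2HSV)
# bracket by colour: pixel of home corners and colour blob
pts=[nest(*p) for p in((-23,-55,18),(23,-55,18),(-13,105,18),(13,105,18))]
print(proj(w,pts))
x,y=proj(w,[nest(0,20,18)])[0].astype(int);print(hsv[y,x])
m=((hsv[:,:,0]<14)&(hsv[:,:,1]>110)&(hsv[:,:,2]>50)).astype(np.uint8)
n,l,st,c=cv2.connectedComponentsWithStats(m);k=l[y,x];print(st[k],c[k])
cn=cv2.findContours((l==k).astype(np.uint8),0,2)[0][0];print(cv2.approxPolyDP(cn,4,True).reshape(-1,2).tolist())
```

```text
[ -1.23  18.98 147.45] [ 12.1   17.41  94.64 -13.64  49.1   15.66] [3.09, 0.25, -0.07, 1.68, 0.61, 0.63] [4.82, 0.38, -0.18, 1.68, 0.61, 0.63]
[[257.62 266.81]
 [309.61 276.7 ]
 [304.42  74.43]
 [341.34  81.43]]
[ 13 154 114]
[ 259   75   82  201 7437] [302.34 181.28]
[[308, 75], [295, 144], [279, 145], [282, 153], [277, 156], [259, 265], [267, 267], [269, 261], [269, 268], [303, 275], [311, 269], [338, 158], [325, 146], [340, 81]]
```

The bracket still measures home within 2 px. Grasping it.

>>> {"op": "arm_command", "data": {"plan": [[[1.5,0.25,-0.1,1.7,0.6,0.6],[3,0.25,-0.1,1.7,0.6,0.6],[3,0.25,-0.1,1.7,0.6,0.6],[4,0.35,-0.15,1.7,0.6,0.6],[4.6,0.38,-0.18,1.7,0.6,0.6],[4.8,0.38,-0.18,1.7,0.6,0.6],[4.8,0.38,-0.18,1.7,0.6,0.6],[4.8,0.38,-0.18,1.7,0.6,0.6]]]}}

```text
time_s: 29.65
position: [0.5485, 0.1775, 0.0931]
tool_rot: [[0.424, 0.9, -0.1], [-0.041, -0.091, -0.995], [-0.905, 0.426, -0.002]]
ft_force: [-0.1, -0.2, 0.3]
grip_width: 0.0857
```

Run:
```python
from h import *
np.set_printoptions(precision=2,suppress=True)
s=sensors.observe();print(tonest(s['position']),s['ft_force'],row(nest(0,16.5,26.5),RT))
# tray: triangulate from saved initial crop px
t=load('top');hs=cv2.cvtColor(t['img'],cv2.COLOR_RGB2HSV)
x0,y0=int(440*.7),int(215*.7)
im=cv2.resize(t['img'][y0:y0+90,x0:x0+80,::-1],(533,600),interpolation=cv2.INTER_CUBIC);cv2.imwrite('pics/tray.png',im)
```

```text
[ 0.58 17.28 28.41] [-0.15 -0.16  0.3 ] [0.08, -0.02, 0.03, -0.04, -0.0, -0.0]
```

>>> {"op": "arm_command", "data": {"plan": [[[0,0,0,0,0,0],[0,0,0,0,0,0],[0,0,0,0,0,0],[0,0,0,0,0,0],[0,0,0,0,0,0]]], "jaw": 1, "newtons": 60}}

```text
time_s: 30.15
position: [0.5483, 0.1773, 0.0927]
tool_rot: [[0.424, 0.9, -0.101], [-0.041, -0.092, -0.995], [-0.905, 0.426, -0.002]]
ft_force: [-3.8, -0.4, 7.2]
grip_width: 0.0443
```

Run:
```python
from h import *
np.set_printoptions(precision=3,suppress=True)
s=sensors.observe();print(tonest(s['position']),s['ft_force'],RN.T@s['tool_rot'])
```

```text
[ 0.229 17.063 28.193] [-3.823 -0.369  7.185] [[ 0.     1.    -0.005]
 [-0.    -0.005 -1.   ]
 [-1.     0.     0.   ]]
```

>>> {"op": "arm_command", "data": {"plan": [[[-1,0,0,0,0,0],[-3,0,0,0,0,0],[-5,0,0,0,0,0],[-5.5,0,0,0,0,0],[-5.5,0,0,0,0,0],[-5.5,0,0,0,0,0]]]}}

```text
time_s: 30.75
position: [0.4901, 0.1827, 0.2152]
tool_rot: [[0.422, 0.901, -0.101], [-0.041, -0.092, -0.995], [-0.906, 0.424, -0.002]]
ft_force: [-0.0, -0.6, -0.7]
grip_width: 0.0443
```

Run:
```python
from h import *
np.set_printoptions(precision=4,suppress=True)
w=load('wrist');w['T']=np.array([[-0.0852,0.9478,0.3072,0.633],[-0.9964,-0.0811,-0.0261,-0.3698],[0.0002,-0.3083,0.9513,0.3221],[0,0,0,1]])
n=['endL','endR','nL2','nR2','wR1','wR2','wL1','wL2']
px=np.array([(303,90),(402,73),(340,222),(437,213),(470,210),(495,283),(315,232),(335,305)])/2.85+[0,120]
P=onplane(w,px,.018)[:,:2]
for a,b in zip(n,P):print(a,b)
dx=np.array([(221,496),(109,202)])/2.85+[0,120];D=onplane(w,dx,.024);print('done bore,hole',D)
print('widths',np.linalg.norm(P[0]-P[1]))
t=load('top') # tray rails by colour in the top view
h=cv2.cvtColor(t['img'],cv2.COLOR_RGB2HSV)
sub=h[150:245,305:390];print(h[int(235*.7),int(460*.7)],h[int(300*.7),int(522*.7)],h[int(235*.7),int(530*.7)],h[int(350*.7),int(560*.7)])
d=[D[1,0]-D[0,0],D[1,1]-D[0,1]];print('yaw done',np.degrees(np.arctan2(d[1],d[0])),np.hypot(*d))
for i,j in((0,2),(1,3),(4,5),(6,7)): q=P[i]-P[j] if i<4 else P[i]-P[j];print(n[i],np.degrees(np.arctan2(q[1],q[0])))
```

```text
endL [ 0.6005 -0.1988]
endR [ 0.603  -0.2328]
nL2 [ 0.555  -0.2003]
nR2 [ 0.5552 -0.2345]
wR1 [ 0.5553 -0.246 ]
wR2 [ 0.5285 -0.2495]
wL1 [ 0.5522 -0.1907]
wL2 [ 0.5251 -0.1911]
done bore,hole [[ 0.4552 -0.1319  0.024 ]
 [ 0.5703 -0.1259  0.024 ]]
widths 0.034119904315223874
[ 25  81 188] [ 18 110 190] [ 27  73 196] [ 18 113 185]
yaw done 2.986050062364297 0.11526470638815946
endL 1.9084241564946183
endR 2.0075889777442346
wR1 7.418084820118489
wL1 0.797240141077639
```

Run:
```python
from h import *
R=down(-87.5);s=sensors.observe();print(row([.51,-.2199,.14],R))
r=row([.50,-.02,.23],R);print(r)
```

```text
[3.72, 0.93, 15.95, 13.38, -2.99, -3.43]
[-0.04, 1.36, 8.03, 13.38, -2.99, -3.43]
```

>>> {"op": "arm_command", "data": {"plan": [[[0,1.4,8,13.4,-3,-3.4],[0,1.4,8,13.4,-3,-3.4],[0,1.4,8,13.4,-3,-3.4],[0,1.4,8,13.4,-3,-3.4],[0,1.4,8,13.4,-3,-3.4],[2,1.2,13,13.4,-3,-3.4],[2,1.2,16,13.4,-3,-3.4],[2,1.2,16,13.4,-3,-3.4],[3.7,0.9,16,13.4,-3,-3.4],[3.7,0.9,16,13.4,-3,-3.4]]]}}

```text
time_s: 31.75
position: [0.5085, -0.2239, 0.1368]
tool_rot: [[-0.003, 0.032, -0.999], [0.002, -0.999, -0.032], [-1.0, -0.002, 0.003]]
ft_force: [-0.1, 1.1, -1.5]
grip_width: 0.0439
```

>>> {"op": "arm_command", "data": {"plan": [[[0,0,0,0,0,0],[0,0,0,0,0,0]]]}}

```text
time_s: 31.95
position: [0.5089, -0.2212, 0.1392]
tool_rot: [[-0.0, 0.042, -0.999], [0.0, -0.999, -0.042], [-1.0, -0.0, 0.0]]
ft_force: [0.7, 0.9, -0.5]
grip_width: 0.0445
```

Run:
```python
from h import *
R=down(-87.5);s=sensors.observe();print(s['q'],s['position'],row([.51,-.2199,.11],R))
```

```text
[-3.57155566e+01  2.86863328e+01  8.38465620e+01 -1.41928299e-03
  6.74737022e+01  5.18959443e+01] [ 0.50892644 -0.22119908  0.13920837] [1.17, -0.05, -0.05, -0.02, 0.0, 0.0]
```

>>> {"op": "arm_command", "data": {"plan": [[[1.5,-0.05,-0.05,0,0,0],[3,-0.05,-0.05,0,0,0],[3.6,-0.05,-0.05,0,0,0],[3.8,-0.05,-0.05,0,0,0],[4,-0.05,-0.05,0,0,0],[4.15,-0.05,-0.05,0,0,0],[4.15,-0.05,-0.05,0,0,0],[4.15,-0.05,-0.05,0,0,0]]]}}

```text
time_s: 32.75
position: [0.5111, -0.22, 0.0383]
tool_rot: [[0.004, 0.042, -0.999], [-0.003, -0.999, -0.042], [-1.0, 0.003, -0.004]]
ft_force: [-0.0, 0.1, -1.0]
grip_width: 0.0443
```

Run:
```python
from h import *
s=sensors.observe();print(s['position'],s['ft_force'],s['wrist_torque'])
```

```text
[ 0.51109849 -0.2199709   0.03830211] [-0.04561389  0.06249356 -0.9517173 ] [0.05425752 0.02694908 0.01817345]
```

>>> {"op": "arm_command", "data": {"plan": [[[0.05,0,0,0,0,0],[0.12,0,0,0,0,0],[0.12,0,0,0,0,0],[0.12,0,0,0,0,0]]]}}

```text
time_s: 33.15
position: [0.5109, -0.2199, 0.0347]
tool_rot: [[0.003, 0.041, -0.999], [-0.002, -0.999, -0.041], [-1.0, 0.002, -0.003]]
ft_force: [0.2, 0.0, -0.5]
grip_width: 0.0448
```

>>> {"op": "arm_command", "data": {"plan": [[[0,0,0,0,0,0],[0,0,0,0,0,0],[0,0,0,0,0,0],[0,0,0,0,0,0]]], "jaw": 0.22}}

```text
time_s: 33.55
position: [0.5109, -0.2199, 0.0347]
tool_rot: [[0.003, 0.041, -0.999], [-0.002, -0.999, -0.041], [-1.0, 0.002, -0.003]]
ft_force: [-0.3, -0.1, -0.1]
grip_width: 0.0665
```

>>> {"op": "arm_command", "data": {"plan": [[[-1,0,0,0,0,0],[-3,0,0,0,0,0],[-5,0,0,0,0,0],[-6,0,0,0,0,0],[-6,0,1.5,0,0,0],[-6,0,2,0,0,0],[-6,0,2,0,0,0],[-6,0,2,0,0,0]]]}}

```text
time_s: 34.35
position: [0.4608, -0.2218, 0.1844]
tool_rot: [[0.003, 0.041, -0.999], [-0.002, -0.999, -0.041], [-1.0, 0.002, -0.003]]
ft_force: [1.0, -0.8, -0.1]
grip_width: 0.0662
```

Run:
```python
from h import *
np.set_printoptions(precision=4,suppress=True)
s=sensors.observe();print(s['position'],s['grip_width'],s['time_s'])
w=snap('wrist');a=snap('side');t=snap('top')
im=np.zeros((600,800,3),np.uint8);im[:420,:560]=w['img'][:,:,::-1]
im[:360,560:800]=cv2.resize(a['img'][240:310,265:355,::-1],(240,187)).copy() if 0 else cv2.resize(a['img'][100:310,245:385,::-1],(240,360),interpolation=cv2.INTER_CUBIC)
im[420:600,:400]=cv2.resize(t['img'][135:240,90:390,::-1],(400,140),interpolation=cv2.INTER_CUBIC)[:180] if 0 else cv2.resize(t['img'][130:250,100:367,::-1],(400,180),interpolation=cv2.INTER_CUBIC)
im[420:600,420:800]=cv2.resize(a['img'][235:310,265:423,::-1],(380,180),interpolation=cv2.INTER_CUBIC)
cv2.imwrite('pics/fin.png',im)
```

```text
[ 0.4608 -0.2218  0.1844] 0.066249009799342 34.35
```

View pics/fin.png

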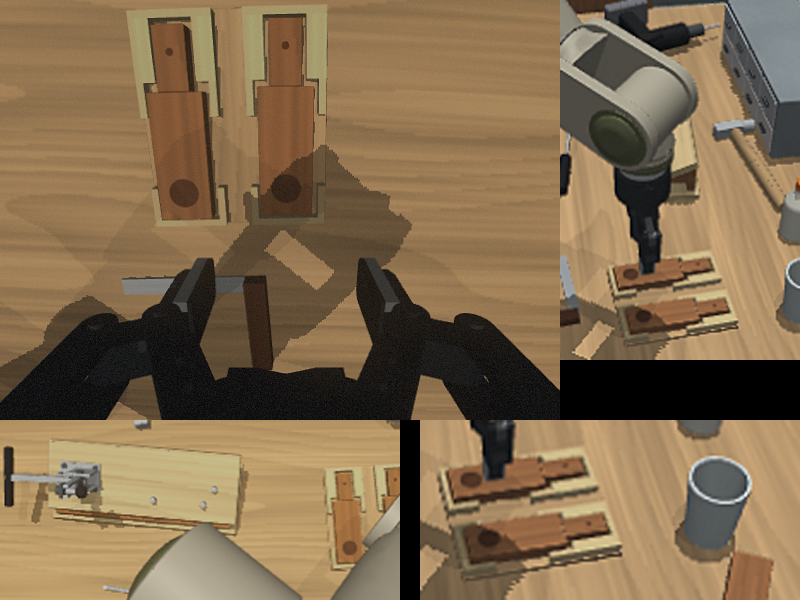

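The final mosaic shows the bracket in the right compartment, with its bore at (286,188) and its tongue at (285,45) in the narrow end. The nest is empty and the handle is back. One numeric check, then I hand in.

Run:
```python
from h import *
np.set_printoptions(precision=4,suppress=True)
w=load('wrist')
P=onplane(w,[(286,188),(285,45),(184,193),(169,51)],.024);print(P,np.linalg.norm(P[0]-P[1]),np.linalg.norm(P[2]-P[3]))
b=load('side')
f=lambda x,y:(265+(x-420)*158/380,235+(y-420)*75/180)
print(tri(w,[(286,188),(285,45)],b,[f(488,538),f(589,523)]))
s=sensors.observe();print(s['ft_force'],s['time_s']);workorder.close_job()
```

```text
[[ 0.4637 -0.2227  0.024 ]
 [ 0.5789 -0.2172  0.024 ]
 [ 0.4556 -0.1325  0.024 ]
 [ 0.5714 -0.1263  0.024 ]] 0.11529560820370496 0.11590736127686388
[[ 0.4646 -0.2229  0.0253  0.0011]
 [ 0.5803 -0.2174  0.0239  0.0028]]
[0.7267 0.4843 0.9846] 34.5
the job is handed in; nothing more can be done
```

The job is done and handed in at 34.5 s of robot time. The bracket was checked in the nest and now lies flat in the tray's empty compartment with its tongue in the narrow end.

- **Nest:** I pushed the bracket home until it met the pins with about 20 N along the plate and 13–16 N down the slope. An enlarged view showed under one pixel of gap at the two lower pins. Its outline was still within 2 px of home after the clamp was opened.
- **Clamp:** I swung the handle to its stop and let go twice. It stayed shut by itself for about 1.4–1.7 s each time, with the foot on the tongue, and I then swung it fully back. In the final picture it lies back.
- **Tray:** The bracket's bore and tongue hole measure 24–25 mm above the bench at both ends, as they should when it lies flat. Its line is 90 mm from the finished bracket's and parallel to it.
- **Other things:** The gripper ended clear with near-zero force. Nothing else appeared to have moved in the final pictures.

**Disagreement:** at rest the locked bar measured y ≈ 157 mm, not the 150 mm given for the stop. The force checks still fit a locked clamp: pushing further met resistance at once, and pulling back peaked at about 5 N near 162 mm and then eased. I took the difference as frame bias, but I never confirmed the hidden joint's angle directly.

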